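# Open the double doors of the bench cabinet

### The job

Open up the small grey bench cabinet for unloading: swing its left (lapping) door wide open, then lift the sprung bolt on the right door and turn its ball lever sideways so that it drops into its rest notch and stays retracted, and only then swing the right door wide open too. The bolt must be parked while the right door is still shut. Leave both doors standing wide open (70 degrees or more) with the bolt still parked, and do not disturb the wash bottle, the solution bottle or the timer.

Things in the scene. Friction and masses are not known exactly. Their poses are not given: they have to be found in the camera images.
- cabinet: grey cabinet fixed on the worktop, 326 wide (y), 162 deep (x), 290 mm high; origin on the worktop under the middle of its front; x points into it (away from the robot), y left, z up. Both doors stand between the 13 mm side walls, z = 34 to 268 mm, over a 30 mm sill; the left one's face is at x = 0, the right one's set back at x = 69. A rack and two vials are fixed inside, lower than 85 mm.
- active_door (a joint): opening angle (rad) of the left door, 0 shut (may start up to 0.08 ajar) to 1.95. Panel 217 wide, 12 thick, 234 mm high, hinged on its left at active_hinge, with a 38 mm deep lip inside its free edge; the edge swings towards the robot, then left. Light friction (0.12 N m), stays where left. Shut, it laps over part of the right door and covers the bolt.
- passive_door (a joint): opening angle (rad) of the right door, 0 to 1.6, hinged on its right at passive_hinge; the free edge swings towards the robot, then right. Flat panel 150 wide, 12 thick, 234 mm high, its face 69 mm behind the cabinet's front. No handle: with the bolt parked, pull it by the bolt's ball. Friction 0.12 N m. Bolt down: about 3 mm of play only.
- bolt (a joint): lift (m) of the upright bolt on the front of the right door, near its free edge: 0 down in the sill, 0.026 at its upper stop. A spring pulls it down with about 7 N at 0 and 12 N at the stop. The lever turns only when lifted more than 0.021; parked, the bolt rests at about 0.015, clear of the sill.
- lever (a joint): turn (rad) of the bolt's ball lever about the bolt's upright axis: at 0 it points out of the door, leaning 0.55 rad to the right; it grows as the ball swings left (towards the left door's hinge), straight out at 0.55, stop at 1.0. The rest notch holds it between about 0.8 and 1.0, behind a 6 mm ridge that it must not be left on.
- active_handle (a point): middle of the left door's upright steel bar handle: bar 110 mm long, 11 mm thick, its axis 35 mm in front of the door face, 168 mm from the hinge line, 185 mm above the worktop
- active_hinge (a point): point on the left door's hinge line, at the left door's face, 150 mm above the worktop
- active_edge (a point): upper corner of the left door at its free edge, mid thickness, 217 mm from the hinge line, 268 mm above the worktop
- bolt_ball (a point): centre of the black ball, 22 mm across, on the bolt's lever, 36 mm from the bolt's axis (which is 130 mm left of the right hinge, 11 mm in front of the right door's face). Bolt down, door shut: 108 mm above the worktop, 27 mm behind the cabinet's front, 111 mm left of the right hinge, 42 mm in front of the door's face. The guide block's top is 37 mm lower.
- passive_hinge (a point): point on the right door's hinge line, at the right door's face (69 mm behind the cabinet's front), 150 mm above the worktop
- passive_edge (a point): upper corner of the right door at its free edge, mid thickness, 150 mm from the hinge line, 268 mm above the worktop
- wash_bottle: bystander: white plastic wash bottle with a bent spout, 65 x 95 x 216 mm, upright on the worktop to the right; origin at the centre of its underside
- solution_bottle: bystander: small white capped bottle, 45 mm across, 83 mm high, upright on the worktop to the right; origin at the centre of its underside
- timer: bystander: light-coloured flat kitchen-type timer, 54 x 66 x 22 mm, on the worktop at the front left; origin at the centre of its underside
- roof_edge (a point): middle of the lower front edge of the roof: underside 275 mm, top 290 mm above the worktop, 2 mm in front of the left door's face. Because of it the bolt's ball cannot be reached from straight above: lean the tool about 35 to 45 degrees, gripper body towards the robot, fingers pointing down and into the cabinet.

How it is judged:
By the outcome, as a careful person would: the job done as asked, in the order asked, and still so for the second after the job is handed in, with the robot touching nothing.
It also fails if it takes over 72 s, if anything falls off the work surface, if the arm or the gripper's body presses on something with over 40 N, if the wrist force passes 120 N, or if a joint passes its speed limit or range.

### The arm

A 6-joint arm with a two-finger parallel gripper is mounted at the origin on a cart in front of the work surface, level with it; the furniture and walls round the work are solid. World frame = base frame: x ahead of the robot, y to its left, z up, the work surface at z = 0. Lengths are in mm, angles in rad, forces in N, time in s.
With the tool pointing down it reaches from about 400 to 925 mm from the base axis. Payload 12.5 kg.
Tool frame: the origin (TCP) lies between the finger pads; the fingertips stand 19 mm ahead of it and the grasp point (between the pads) is the TCP; z points along the fingers, x is the direction in which the jaws open and shut, and the axes are right-handed (so a half turn about z gives the same grasp; the last joint's range is limited). The gripper opens to 95 mm and grips with 3 to 60 N. Pads are 20 mm wide; open, the fingers measure 119 mm over their backs; the gripper's body (75 mm by 180 mm) begins 59 mm behind the grasp point.
Start: joints at [-1.36, 0.491, 1.559, -0, 1.092, -0.106], TCP at [194.727, -593.907, 233.661] pointing down, gripper open.
Joint ranges: [-3.1, 3.1], [-0.84, 2.19], [0.05, 2.79], [-1.13, 4.28], [0.06, 2.93], [-2.69, 2.69]. Speed limits (rad/s): [2.22, 2.22, 2.79, 3.14, 3.14, 3.14].

### API

Orientations are given as a unit quaternion [x, y, z, w].
In Python, from plant import bot gives the robot as it stands.
- The arm moves only by the tool jog_arm, never from a script. Its argument "plan" is a list that holds one entry, the list of rows, each a list of 6 numbers: the shift along the tool's x, y, z each as a share of 0.04 m, from -1 to 1, then the turn, a rotation vector about the tool's x, y, z each as a share of 0.1 rad, from -1 to 1. A call has 1 to 12 rows; each row shifts and turns the commanded pose from where the row before left it, along the tool's axes as they then stand; what a row does not reach is not made up. A row lasts 1/12 s, in which the tool goes at most 41.7 mm and 7.16 degrees, less where a joint would pass 70% of its speed; a pose out of reach is approached as far as the arm can. A call with a number of a shift or a turn outside -1 to 1 is refused whole. A call with a gripper value outside its range is refused whole. "gripper" is the opening, from 0 (shut) to 1 (fully open), set as the call begins (left out, the last holds). The fingers move at their own pace and stop on an object; "grip_force" is the grip in N (left out, the last holds). Time passes only in rows, so rows that do not move let the fingers close. It gives the time, the measured TCP pose, the force and the opening at its end, in the units of the state.
- bot.observe(): the state, without advancing time (a new reading comes with each control period).
- bot.snapshot(name): name is "scene" or "top"; returns (picture, depth): 480x640x3 uint8, red, green, blue; 480x640 float32, mm along the optical axis (not along the pixel's ray), 0 where there is no reading.
- bot.camera_model(name): a dict with "fx", "fy", "cx", "cy" (pixels), "rvec" (rotation vector, rad) and "tvec" (3), from world to camera coordinates, as OpenCV has them. Camera axes: x right, y down, z forward; pixel columns grow to the right and rows downward; lengths in mm; the calibration is good to about 2 mm. A picture is of the moment at which its call begins. camera_model takes no time and is no camera call.
- bot.sign_off(): hands the job in, once; it reports no verdict.
The state is a dict: "t": time; "joint_pos": joint angles; "joint_vel": joint speeds; "effort": joint torques, N m; "tool_pos": TCP position; "tcp_rot": TCP orientation; "contact_force": force on the tool from outside, world axes, zero at the start; "torque": the same for the moment, N m; "gripper_width": opening from 0.0 (shut) to 1.0 (fully open).
Only numpy, scipy, OpenCV 4.12 (cv2) and the standard library are available. Lean on these libraries where they do the work, as an engineer would, in place of code of your own. Each camera call takes 0.05 s, during which the arm holds its last target. There are 200 camera calls.

## Working session

There is one attempt and no reset: what is moved stays moved. The work goes in short steps, Python scripts to look and compute and a tool call to move; the robot and the scene stay as the last step left them, time stands still between calls to the robot, and variables do not carry over. Pictures are saved under pics/ and viewed, about 8 in all and at most 12, crops included, and the job is handed in when it is done.

Besides the shell and the picture viewer there is one more tool, called after ">>>" as name([rows], argument=value, ...), one row to a line, values as JSON. jog_arm: Moves the arm, as the interface text tells. Shift numbers are shares of 0.04 m and turn numbers shares of 0.1 rad, none past 1 either way. Its arguments: {"type":"object","properties":{"plan":{"type":"array","items":{"type":"array","items":{"type":"array","items":{"type":"number"}}}},"gripper":{"type":"number"},"grip_force":{"type":"number"}},"required":["plan"]}

```bash
mkdir -p pics; ls
python3 - <<'E'
from plant import bot
import cv2,numpy as np
for n in("scene","top"):
    p,d=bot.snapshot(n); np.savez(f"pics/{n}0.npz",p=p,d=d); cv2.imwrite(f"pics/{n}0.png",p[:,:,::-1]); 
    c=bot.camera_model(n); R=cv2.Rodrigues(np.array(c["rvec"],float))[0]; print(n,c["fx"],c["cx"],c["cy"],"C",-R.T@np.array(c["tvec"]).ravel(),R[2])
print(bot.observe())
E
```

```text
pics
scene 546.6606522794592 320.62223266467305 237.06357322598512 C [-547.71512144   36.78095161  667.26791897] [ 0.9042099  -0.10348867 -0.41436041]
top 536.4455636075088 311.0946234746839 244.10296081983958 C [-280.98320722 -473.66470315 1360.02411306] [ 0.56820055  0.26138295 -0.78027373]
{'t': 0.1, 'joint_pos': array([-1.35959843e+00,  4.91495588e-01,  1.55941756e+00,  3.66396788e-05,
        1.09171721e+00, -1.05616076e-01]), 'joint_vel': array([ 0.00019054,  0.00137783, -0.00148833,  0.0002528 ,  0.00033495,
        0.00029997]), 'effort': array([ 2.71219636e-03, -6.13620543e+01, -2.58604538e+01,  6.93993713e-02,
        4.70392301e-02, -4.24990969e-05]), 'tool_pos': array([ 194.68782412, -593.67908308,  233.11246849]), 'tcp_rot': array([ 8.09791412e-01, -5.86717649e-01, -3.74860632e-04, -3.59095662e-04]), 'contact_force': array([-0.49151273, -0.34452662, -0.4617174 ]), 'torque': array([ 0.03396339,  0.00454378, -0.01143469]), 'gripper_width': 0.9964453453734746}
```

View pics/scene0.png

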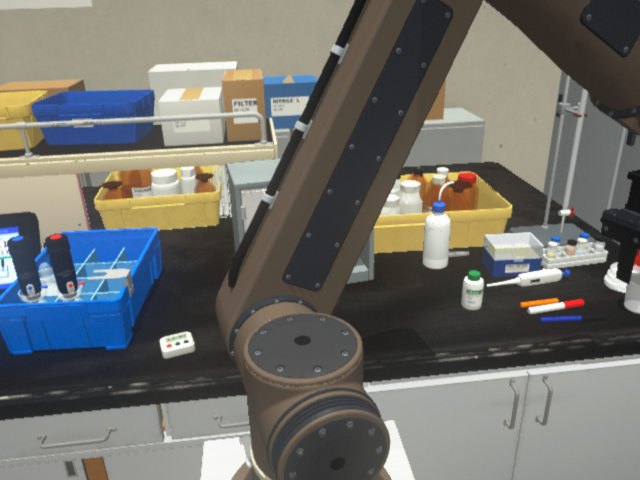

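View pics/top0.png

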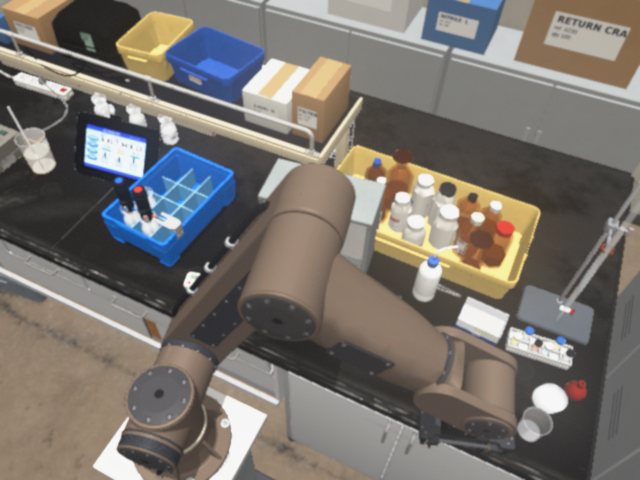

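The arm hides most of the cabinet in both views: the scene view shows its roof's left corner near (232,165) and its lower right corner near (372,280). The wash bottle is at (437,235), the solution bottle at (473,290) and the timer at (177,345). I'll take what I can from the depth first.

```bash
cat > h.py <<'E'
import numpy as np, cv2
from scipy.spatial.transform import Rotation as Ro
from plant import bot
def cam(n):
    c=bot.camera_model(n); R=cv2.Rodrigues(np.array(c["rvec"],float))[0]; return c,R,np.array(c["tvec"],float).ravel()
def cloud(n,d):
    c,R,t=cam(n); v,u=np.mgrid[:480,:640]
    P=np.stack([(u-c["cx"])/c["fx"]*d,(v-c["cy"])/c["fy"]*d,d],-1)
    W=(P-t)@R; W[d<=0]=np.nan; return W
def snap(n,tag):
    p,d=bot.snapshot(n); np.savez(f"pics/{n}{tag}.npz",p=p,d=d); cv2.imwrite(f"pics/{n}{tag}.png",p[:,:,::-1]); return p,d
def proj(n,X):
    c,R,t=cam(n); q=np.atleast_2d(X)@R.T+t; return np.c_[q[:,0]/q[:,2]*c["fx"]+c["cx"],q[:,1]/q[:,2]*c["fy"]+c["cy"]]
def rows(pos,rot,target,trot,ns=0.9,na=0.9):
    """rows (straight line) from pose to pose in tool-axes shares"""
    A=Ro.from_quat(rot);B=Ro.from_quat(trot);rv=(A.inv()*B).as_rotvec();dp=np.array(target)-pos
    n=int(np.ceil(max(np.linalg.norm(dp)/(40*ns),np.linalg.norm(rv)/(0.1*na),1)))
    out=[];cur=A
    for i in range(n):
        out.append(np.r_[cur.inv().apply(dp/n)/40, rv/n/0.1]); cur=cur*Ro.from_rotvec(rv/n)
    return np.round(out,3)
E
python3 - <<'E'
from h import *
for n in("scene","top"):
    z=np.load(f"pics/{n}0.npz"); W=cloud(n,z["d"])
    for uv in {"scene":[(237,172),(245,170),(262,162),(275,162),(362,270),(370,275),(372,240),(437,210),(437,262),(473,278),(473,304),(177,340),(345,276)],"top":[(375,185),(365,260),(378,215),(375,240),(270,190),(285,165),(350,265),(428,280),(192,278)]}[n]: print(n,uv,W[uv[1],uv[0]].round(0),z["p"][uv[1],uv[0]])
z=np.load("pics/scene0.npz");im=cv2.resize(z["p"][140:300,200:400,::-1],None,fx=4,fy=4,interpolation=cv2.INTER_CUBIC)[:600,:800]
cv2.imwrite("pics/c0.png",im)
E
```

```text
scene (237, 172) [673.  86. 288.] [191 204 197]
scene (245, 170) [680.  68. 289.] [188 200 194]
scene (262, 162) [741.  27. 288.] [193 207 201]
scene (275, 162) [727.  -4. 290.] [188 202 196]
scene (362, 270) [ 627. -198.   31.] [175 187 181]
scene (370, 275) [ 629. -219.   14.] [113 121 117]
scene (372, 240) [ 629. -223.  110.] [116 123 118]
scene (437, 210) [ 676. -397.  156.] [ 63  87 150]
scene (437, 262) [ 658. -400.   20.] [217 219 209]
scene (473, 278) [ 461. -414.   78.] [ 53 103  64]
scene (473, 304) [ 452. -416.   17.] [201 202 192]
scene (177, 340) [414. 228.  20.] [235 242 223]
scene (345, 276) [162. -79. 275.] [82 72 61]
top (375, 185) [ 771. -183.  289.] [209 215 211]
top (365, 260) [ 632. -226.  128.] [117 118 114]
top (378, 215) [ 730. -217.  220.] [108 106 101]
top (375, 240) [ 759. -213.   73.] [147 130  98]
top (270, 190) [623.  72. 288.] [209 216 214]
top (285, 165) [728.  79. 291.] [210 215 213]
top (350, 265) [ 180. -327.  713.] [132 115 100]
top (428, 280) [ 656. -410.  114.] [215 213 205]
top (192, 278) [416. 242.  20.] [230 237 219]
```

View pics/c0.png

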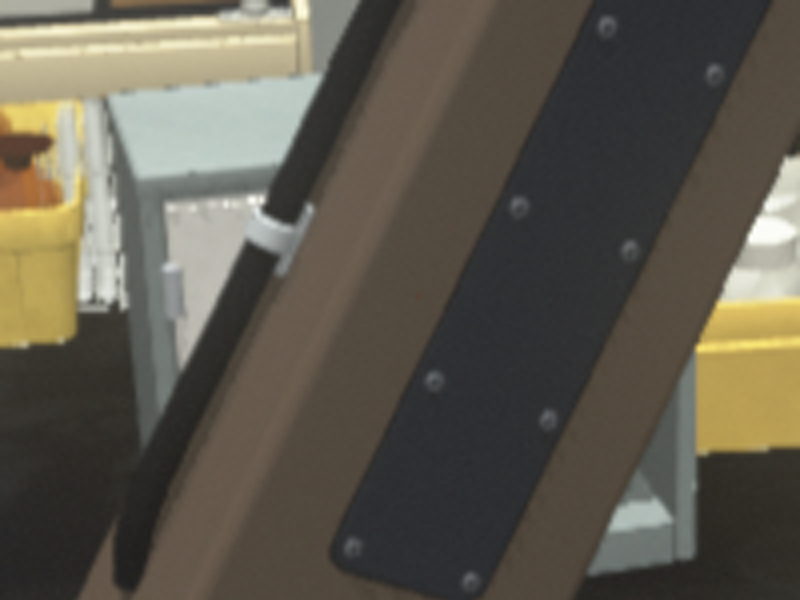

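Run:
```python
from h import *
A=[]
for n in("scene","top"):
    z=np.load(f"pics/{n}0.npz"); W=cloud(n,z["d"]).reshape(-1,3)
    sel=(abs(W[:,2]-289)<3.5)&(W[:,0]>560)&(W[:,0]<850)&(W[:,1]>-280)&(W[:,1]<150)
    Q=W[sel]; r=cv2.minAreaRect(Q[:,:2].astype(np.float32)); print(n,len(Q),r,cv2.boxPoints(r).round(0).tolist()); A.append(Q)
    # right side wall
    s=(W[:,2]>40)&(W[:,2]<270)&(W[:,0]>600)&(W[:,0]<830)&(abs(W[:,1]+222)<25)
    S=W[s]; 
    if len(S)>50: print("side",len(S),cv2.fitLine(S[:,:2].astype(np.float32),cv2.DIST_HUBER,0,.01,.01).ravel(), S.min(0),S.max(0))
    s=(W[:,2]>2)&(W[:,2]<29)&(W[:,0]>560)&(W[:,0]<680)&(W[:,1]<-150)&(W[:,1]>-240); S=W[s]; print("sill",len(S),S.min(0) if len(S) else 0)
    s=(W[:,2]>60)&(W[:,2]<270)&(W[:,0]>560)&(W[:,0]<660)&(W[:,1]<130)&(W[:,1]>60); S=W[s]; print("left front",len(S)); 
    if len(S)>30: print(S.min(0),S.max(0),cv2.fitLine(S[:,:2].astype(np.float32),cv2.DIST_HUBER,0,.01,.01).ravel())
Q=np.vstack(A);r=cv2.minAreaRect(Q[:,:2].astype(np.float32));print(r,cv2.boxPoints(r).round(0).tolist())
```

```text
scene 1204 ((687.3187255859375, 53.133399963378906), (197.37646484375, 161.29586791992188), 9.263402938842773) [[577.0, 117.0], [603.0, -42.0], [798.0, -11.0], [772.0, 149.0]]
side 293 [ 9.7437501e-01  2.2492972e-01  6.4130457e+02 -2.1571384e+02] [ 620.15474797 -227.69200827   40.10785203] [ 688.20377413 -207.14366463  145.22182897]
sill 312 [ 563.87447929 -238.94161728    2.04434317]
left front 763
[579.21720114  60.00896879 102.40142957] [659.69273223 102.45440181 269.7206099 ] [9.1126764e-01 4.1181469e-01 5.9910706e+02 8.4242104e+01]
top 1598 ((725.802490234375, -37.80682373046875), (249.91322326660156, 359.0225830078125), 7.293423652648926) [[579.0, 124.0], [625.0, -232.0], [873.0, -200.0], [827.0, 156.0]]
side 672 [ 9.9758148e-01  6.9506399e-02  6.8525995e+02 -2.2200806e+02] [ 625.37538258 -246.67232655   40.64533591] [ 827.05788199 -197.03632762  268.98592602]
sill 15 [ 667.6787812  -236.28313776    2.8195197 ]
left front 12
((725.3222045898438, -37.8338623046875), (250.9870147705078, 358.06298828125), 7.6560282707214355) [[577.0, 123.0], [625.0, -232.0], [874.0, -199.0], [826.0, 156.0]]
```

Run:
```python
from h import *
s=bot.observe(); A=Ro.from_quat(s["tcp_rot"]); print(A.as_matrix().round(3))
B=Ro.from_rotvec([0,0,-.6])*A
print(rows(s["tool_pos"],s["tcp_rot"],[-170,-600,300],B.as_quat()).tolist())
```

```text
[[ 0.312 -0.95  -0.   ]
 [-0.95  -0.312  0.001]
 [-0.001 -0.    -1.   ]]
[[-0.245, 0.792, -0.152, 0.001, 0.0, 0.545], [-0.201, 0.804, -0.152, 0.001, 0.0, 0.545], [-0.157, 0.814, -0.152, 0.001, 0.0, 0.545], [-0.112, 0.821, -0.152, 0.001, 0.0, 0.545], [-0.067, 0.826, -0.152, 0.001, 0.0, 0.545], [-0.022, 0.829, -0.152, 0.001, 0.0, 0.545], [0.023, 0.829, -0.152, 0.001, 0.0, 0.545], [0.068, 0.826, -0.152, 0.001, 0.0, 0.545], [0.113, 0.821, -0.152, 0.001, 0.0, 0.545], [0.158, 0.814, -0.152, 0.001, 0.0, 0.545], [0.202, 0.804, -0.152, 0.001, 0.0, 0.545]]
```

>>> jog_arm([
  [[-0.25,0.79,-0.15,0,0,0.55],[-0.2,0.8,-0.15,0,0,0.55],[-0.16,0.81,-0.15,0,0,0.55],[-0.11,0.82,-0.15,0,0,0.55],[-0.07,0.83,-0.15,0,0,0.55],[-0.02,0.83,-0.15,0,0,0.55],[0.02,0.83,-0.15,0,0,0.55],[0.07,0.83,-0.15,0,0,0.55],[0.11,0.82,-0.15,0,0,0.55],[0.16,0.81,-0.15,0,0,0.55],[0.2,0.8,-0.15,0,0,0.55],[0,0,0,0,0,0]],
])

```text
t: 1.1
tool_pos: [-174.7, -599.0, 300.1]
tcp_rot: [-0.595, 0.803, 0.0, -0.001]
contact_force: [-0.1, -1.0, 1.0]
gripper_width: 0.997
```

Run:
```python
from h import *
s=bot.observe(); print(s["t"],s["joint_pos"].round(2),s["tool_pos"])
ims=[]
for n in("scene","top"):
    p,d=snap(n,"1")
    b=(slice(130,310),slice(130,490)) if n=="scene" else (slice(140,320),slice(170,450))
    ims.append(cv2.resize(p[b][:,:,::-1],None,fx=800/(b[1].stop-b[1].start) if 0 else 2.2,fy=2.2,interpolation=cv2.INTER_CUBIC))
w=max(i.shape[1] for i in ims); ims=[cv2.copyMakeBorder(i,0,0,0,w-i.shape[1],0) for i in ims]
im=np.vstack(ims)[:600]; im=im[:, :800]; print(im.shape); cv2.imwrite("pics/c1.png",im)
```

```text
1.1 [-1.96  0.43  1.47 -0.    1.23 -0.09] [-174.72850603 -598.96256902  300.14117777]
(600, 792, 3)
```

View pics/c1.png

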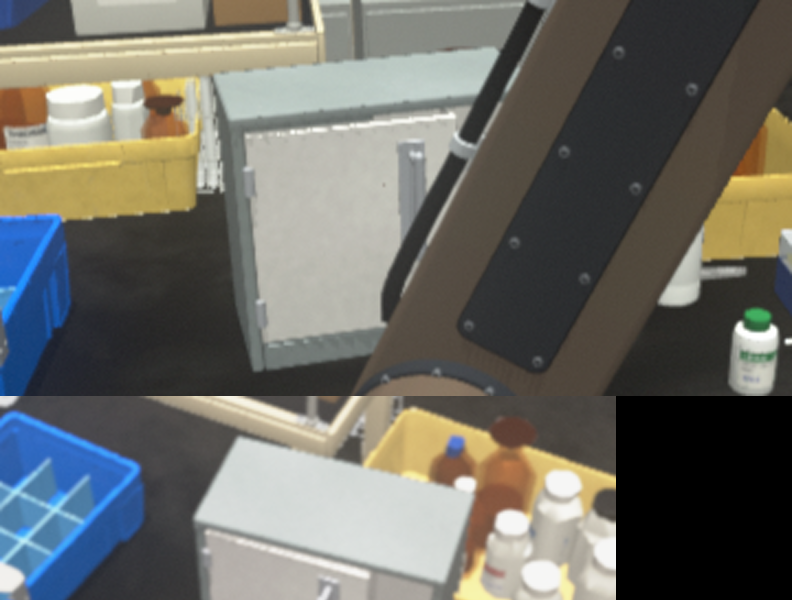

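The cabinet is now visible: the handle bar runs from crop (410,145) down to about (412,225), and the roof is whole in the top view. I'll fit the roof rectangle and the front face.

Run:
```python
from h import *
for n in("top","scene"):
    z=np.load(f"pics/{n}1.npz"); W=cloud(n,z["d"])
    m=(abs(W[...,2]-289.5)<4)&(W[...,0]>560)&(W[...,0]<830)&(W[...,1]>-260)&(W[...,1]<150)
    k,l,st,_=cv2.connectedComponentsWithStats(m.astype(np.uint8)); i=1+st[1:,4].argmax(); m=l==i
    Q=W[m]; r=cv2.minAreaRect(Q[:,:2].astype(np.float32)); print(n,len(Q),r,cv2.boxPoints(r).round(0).tolist(),"z",np.median(Q[:,2]))
    # contour corners by rays onto z=290
    c,R,t=cam(n); C=-R.T@t
    cn=max(cv2.findContours(m.astype(np.uint8),cv2.RETR_EXTERNAL,cv2.CHAIN_APPROX_NONE)[0],key=len)
    q=cv2.approxPolyDP(cv2.convexHull(cn),6,True)[:,0]
    for u,v in q:
        D=R.T@np.array([(u-c["cx"])/c["fx"],(v-c["cy"])/c["fy"],1]); print((u,v),(C+D*(290-C[2])/D[2]).round(0))
z=np.load("pics/scene1.npz");W=cloud("scene",z["d"])
# left door face
S=W[int(130+170/2.2):int(130+320/2.2),int(130+265/2.2):int(130+370/2.2)].reshape(-1,3); S=S[~np.isnan(S[:,0])]
l=cv2.fitLine(S[:,:2].astype(np.float32),cv2.DIST_HUBER,0,.01,.01).ravel(); print("door",l,"yaw of normal",np.degrees(np.arctan2(l[1],l[0])))
for v in range(197,245,4):
    u=slice(310,326); print(v,W[v,u,0].round(0).tolist(),W[v,u,1].round(0)[[0,-1]])
```

```text
top 4463 ((686.639404296875, -60.09346008300781), (168.125244140625, 325.1248779296875), 7.3952789306640625) [[582.0, 90.0], [624.0, -232.0], [791.0, -210.0], [749.0, 112.0]] z 289.34325480642923
(np.int32(258), np.int32(196)) [586.  89. 290.]
(np.int32(278), np.int32(159)) [743. 110. 290.]
(np.int32(385), np.int32(184)) [ 786. -208.  290.]
(np.int32(372), np.int32(224)) [ 631. -230.  290.]
scene 2908 ((692.183349609375, -37.16539001464844), (198.56129455566406, 355.0585632324219), 5.241585731506348) [[577.0, 131.0], [610.0, -223.0], [807.0, -205.0], [775.0, 149.0]] z 289.2368601479122
(np.int32(356), np.int32(153)) [ 763. -208.  290.]
(np.int32(345), np.int32(174)) [ 601. -153.  290.]
(np.int32(242), np.int32(185)) [571.  74. 290.]
(np.int32(212), np.int32(162)) [759. 147. 290.]
door [ 1.03734180e-01 -9.94605064e-01  5.96362122e+02  1.48799095e+01] yaw of normal -84.04575
197 [603.0, 600.0, 601.0, 601.0, 604.0, 599.0, 601.0, 602.0, 604.0, 604.0, 604.0, 611.0, 605.0, 610.0, 611.0, 611.0] [ -73. -108.]
201 [610.0, 601.0, 602.0, 600.0, 600.0, 604.0, 596.0, 590.0, 571.0, 569.0, 569.0, 5
[... 645 characters left out ...]
572.0, 564.0, 570.0, 185.0, 183.0, 185.0] [-72. -54.]
225 [605.0, 608.0, 601.0, 601.0, 601.0, 601.0, 602.0, 601.0, 574.0, 568.0, 569.0, 187.0, 184.0, 185.0, 182.0, 181.0] [-71. -54.]
229 [607.0, 605.0, 601.0, 603.0, 601.0, 606.0, 603.0, 604.0, 604.0, 189.0, 187.0, 189.0, 182.0, 183.0, 182.0, 182.0] [-71. -53.]
233 [605.0, 604.0, 608.0, 602.0, 602.0, 601.0, 193.0, 189.0, 188.0, 187.0, 185.0, 186.0, 183.0, 184.0, 181.0, 184.0] [-71. -54.]
237 [610.0, 602.0, 600.0, 604.0, 194.0, 190.0, 186.0, 190.0, 186.0, 188.0, 184.0, 186.0, 184.0, 187.0, 189.0, 606.0] [ -71. -106.]
241 [606.0, 610.0, 196.0, 190.0, 190.0, 188.0, 188.0, 185.0, 184.0, 186.0, 185.0, 189.0, 192.0, 572.0, 610.0, 139.0] [-70. -48.]
```

Run:
```python
from h import *
W=cloud("scene",np.load("pics/scene1.npz")["d"])
for v in(205,213,217): print(W[v,316:325].round(1).tolist())
w=lambda x,y,z:np.array([607.3,-70.4,0])+x*np.array([.9917,.1287,0])+y*np.array([-.1287,.9917,0])+[0,0,z]
pts={"hinge":w(0,150,150),"handletop":w(-39,-18,240),"handle":w(-39,-18,185),"roofL":w(-2,163,290),"roofR":w(-2,-163,290),"sillL":w(0,163,0),"sillR":w(0,-163,0),"doorTR":w(-5,-67,268)}
for k,p in pts.items(): print(k,p.round(0),"scene",proj("scene",p).round(1)[0],"top",proj("top",p).round(1)[0])
for n,b in(("scene",(150,310,215,385)),("top",(150,310,245,395))):
    p=np.load(f"pics/{n}1.npz")["p"][:,:,::-1].copy()
    s=3; im=cv2.resize(p[b[0]:b[1],b[2]:b[3]],None,fx=s,fy=s,interpolation=cv2.INTER_CUBIC)
    for k,q in pts.items():
        u,v=proj(n,q)[0]; cv2.drawMarker(im,(int((u-b[2]+.5)*s),int((v-b[0]+.5)*s)),(0,0,255),cv2.MARKER_CROSS,12,1)
    cv2.imwrite(f"pics/m_{n}.png",im)
a=cv2.imread("pics/m_scene.png");c=cv2.imread("pics/m_top.png");cv2.imwrite("pics/m1.png",np.hstack([a,c])[:, :800] if 0 else cv2.resize(np.hstack([a,c]),(800,int(480*800/960))))
```

```text
[[603.8, -86.5, 220.2], [603.9, -88.8, 220.0], [569.5, -87.3, 233.2], [567.6, -89.3, 233.7], [568.0, -91.5, 233.4], [568.4, -93.8, 233.1], [570.5, -96.2, 232.1], [610.5, -103.3, 216.4], [611.2, -105.7, 216.0]]
[[603.5, -85.9, 200.8], [605.5, -88.4, 199.8], [569.8, -86.8, 214.1], [566.4, -88.6, 215.3], [570.4, -91.3, 213.5], [567.1, -93.1, 214.7], [568.7, -95.6, 213.9], [609.8, -102.7, 197.0], [605.7, -104.6, 198.5]]
[[599.5, -85.2, 192.6], [602.0, -87.8, 191.4], [568.3, -86.3, 205.2], [568.7, -88.6, 204.9], [569.4, -90.9, 204.4], [566.9, -92.9, 205.2], [569.4, -95.4, 204.0], [605.0, -101.9, 189.1], [613.1, -105.2, 185.6]]
hinge [588.  78. 150.] scene [245.4 241.5] top [264.5 229.8]
handletop [571. -93. 240.] scene [320.5 201.7] top [315.2 234.1]
handle [571. -93. 185.] scene [321.2 224.7] top [314.8 246.7]
roofL [584.  91. 290.] scene [234.1 183.5] top [257.1 196.2]
roofR [ 626. -232.  290.] scene [377.5 168.5] top [372.2 225.5]
sillL [586.  91.   0.] scene [245.1 299.5] top [263.2 259.3]
sillR [ 628. -232.    0.] scene [375.1 279.7] top [362.6 286.9]
doorTR [ 611. -137.  268.] scene [337.5 182.5] top [336.6 222.8]
```

View pics/m1.png

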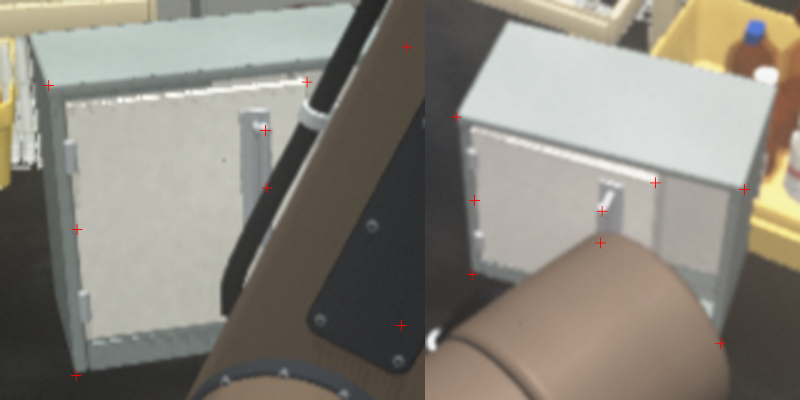

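Measured: cabinet origin about (607,-70), yaw about 7.4°. The left door is ajar by about 0.025 rad, and the handle bar is at about (572.5,-91.5). Reprojected points sit within about 1–2 px. Next I plan the approach to the handle with a 45° lean.

```bash
cat >> h.py <<'E'
O=np.array([607.3,-70.4,0]);YAW=0.129
def w(x,y,z):
    c,s=np.cos(YAW),np.sin(YAW); return O+[c*x-s*y,s*x+c*y,z]
def rot(yaw,tilt):
    """world yaw of forward dir, tilt from straight down (rad); tool x points to the right"""
    z=np.array([np.cos(yaw)*np.sin(tilt),np.sin(yaw)*np.sin(tilt),-np.cos(tilt)]);x=np.array([np.sin(yaw),-np.cos(yaw),0])
    return Ro.from_matrix(np.c_[x,np.cross(z,x),z]).as_quat()
def show(wps,ns=0.9,na=0.7):
    """waypoints [(pos,quat)...] from the present pose"""
    s=bot.observe();p,q=s["tool_pos"],s["tcp_rot"];out=[]
    for P,Q in wps:
        out+=[np.round(r,2)+0. for r in rows(p,q,P,Q,ns,na)];p,q=np.array(P),Q
    for i in range(0,len(out),12): print(str([r.tolist() for r in out[i:i+12]]).replace(".0,",",").replace(".0]","]"))
E
python3 - <<'E'
from h import *
s=bot.observe()
show([([250,-480,330],s["tcp_rot"]),([480,-103,290],rot(.11,.785))])
E
```

```text
[[-0.45, -0.71, -0.06, 0, 0, 0], [-0.45, -0.71, -0.06, 0, 0, 0], [-0.45, -0.71, -0.06, 0, 0, 0], [-0.45, -0.71, -0.06, 0, 0, 0], [-0.45, -0.71, -0.06, 0, 0, 0], [-0.45, -0.71, -0.06, 0, 0, 0], [-0.45, -0.71, -0.06, 0, 0, 0], [-0.45, -0.71, -0.06, 0, 0, 0], [-0.45, -0.71, -0.06, 0, 0, 0], [-0.45, -0.71, -0.06, 0, 0, 0], [-0.45, -0.71, -0.06, 0, 0, 0], [-0.45, -0.71, -0.06, 0, 0, 0]]
[[-0.45, -0.71, -0.06, 0, 0, 0], [-0.82, -0.22, 0.08, 0.6, -0.12, -0.29], [-0.81, -0.24, 0.1, 0.6, -0.12, -0.29], [-0.8, -0.25, 0.12, 0.6, -0.12, -0.29], [-0.8, -0.27, 0.15, 0.6, -0.12, -0.29], [-0.79, -0.28, 0.18, 0.6, -0.12, -0.29], [-0.78, -0.29, 0.2, 0.6, -0.12, -0.29], [-0.76, -0.3, 0.23, 0.6, -0.12, -0.29], [-0.75, -0.31, 0.26, 0.6, -0.12, -0.29], [-0.74, -0.32, 0.28, 0.6, -0.12, -0.29], [-0.73, -0.32, 0.31, 0.6, -0.12, -0.29], [-0.71, -0.32, 0.34, 0.6, -0.12, -0.29]]
[[-0.7, -0.32, 0.37, 0.6, -0.12, -0.29], [-0.69, -0.32, 0.39, 0.6, -0.12, -0.29]]
```

>>> jog_arm([
  [[-0.45,-0.71,-0.06,0,0,0],[-0.45,-0.71,-0.06,0,0,0],[-0.45,-0.71,-0.06,0,0,0],[-0.45,-0.71,-0.06,0,0,0],[-0.45,-0.71,-0.06,0,0,0],[-0.45,-0.71,-0.06,0,0,0],[-0.45,-0.71,-0.06,0,0,0],[-0.45,-0.71,-0.06,0,0,0],[-0.45,-0.71,-0.06,0,0,0],[-0.45,-0.71,-0.06,0,0,0],[-0.45,-0.71,-0.06,0,0,0],[-0.45,-0.71,-0.06,0,0,0]],
])

```text
t: 2.2
tool_pos: [221.0, -487.0, 328.4]
tcp_rot: [-0.599, 0.801, 0.0, 0.0]
contact_force: [0.5, -0.8, 0.0]
gripper_width: 1.002
```

>>> jog_arm([
  [[-0.45,-0.71,-0.06,0,0,0],[-0.82,-0.22,0.08,0.6,-0.12,-0.29],[-0.81,-0.24,0.1,0.6,-0.12,-0.29],[-0.8,-0.25,0.12,0.6,-0.12,-0.29],[-0.8,-0.27,0.15,0.6,-0.12,-0.29],[-0.79,-0.28,0.18,0.6,-0.12,-0.29],[-0.78,-0.29,0.2,0.6,-0.12,-0.29],[-0.76,-0.3,0.23,0.6,-0.12,-0.29],[-0.75,-0.31,0.26,0.6,-0.12,-0.29],[-0.74,-0.32,0.28,0.6,-0.12,-0.29],[-0.73,-0.32,0.31,0.6,-0.12,-0.29],[-0.71,-0.32,0.34,0.6,-0.12,-0.29]],
], gripper=0.6)

```text
t: 3.2
tool_pos: [445.8, -158.0, 297.1]
tcp_rot: [0.683, -0.652, 0.22, -0.245]
contact_force: [1.9, 0.2, 0.3]
gripper_width: 0.6
```

>>> jog_arm([
  [[-0.7,-0.32,0.37,0.6,-0.12,-0.29],[-0.69,-0.32,0.39,0.6,-0.12,-0.29],[0,0,0,0,0,0]],
])

```text
t: 3.45
tool_pos: [480.0, -100.1, 290.6]
tcp_rot: [0.688, -0.616, 0.255, -0.287]
contact_force: [0.1, -0.0, 0.5]
gripper_width: 0.604
```

Run:
```python
from h import *
s=bot.observe();print(s["joint_pos"].round(2),s["tool_pos"].round(1),Ro.from_quat(s["tcp_rot"]).as_matrix().round(2))
show([([500,-100.5,262],rot(.11,.785)),([575,-91.5,190],rot(.11,.785))],ns=.6)
p,d=snap("top","2");p2,d2=snap("scene","2")
cv2.imwrite("pics/c2.png",np.hstack([p[120:420,150:550],p2[100:400,150:550]])[:,:,::-1])
```

```text
[-0.58  0.08  2.24  1.27  0.5  -0.19] [ 480.  -100.1  290.6] [[ 0.11 -0.7   0.7 ]
 [-0.99 -0.08  0.08]
 [-0.   -0.71 -0.71]]
[[0.03, 0.08, 0.43, -0.02, 0.02, 0], [0.03, 0.08, 0.43, -0.02, 0.02, 0], [0, -0.01, 0.52, 0, 0, 0], [0, -0.01, 0.52, 0, 0, 0], [0, -0.01, 0.52, 0, 0, 0], [0, -0.01, 0.52, 0, 0, 0], [0, -0.01, 0.52, 0, 0, 0]]
```

View pics/c2.png

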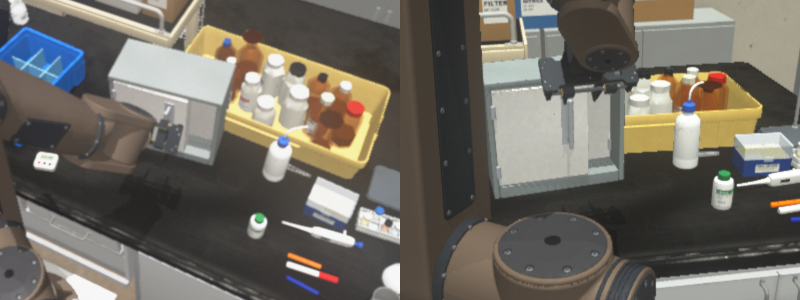

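View 6 shows a clear sight of the cabinet in the scene picture, with the handle at crop (568,130) and the gripper above it. The gripper's wide body runs along the jaw direction. I'll advance onto the bar and close.

>>> jog_arm([
  [[0.03,0.08,0.43,0,0,0],[0.03,0.08,0.43,0,0,0],[0,-0.01,0.52,0,0,0],[0,-0.01,0.52,0,0,0],[0,-0.01,0.52,0,0,0],[0,-0.01,0.52,0,0,0],[0,-0.01,0.52,0,0,0],[0,0,0,0,0,0]],
])

```text
t: 4.22
tool_pos: [575.5, -97.6, 188.8]
tcp_rot: [0.688, -0.617, 0.255, -0.285]
contact_force: [-1.1, 1.0, -0.3]
gripper_width: 0.601
```

>>> jog_arm([
  [[0,0,0,0,0,0],[0,0,0,0,0,0],[0,0,0,0,0,0],[0,0,0,0,0,0],[0,0,0,0,0,0],[0,0,0,0,0,0]],
], gripper=0, grip_force=20)

```text
t: 4.72
tool_pos: [574.1, -97.4, 191.4]
tcp_rot: [0.687, -0.617, 0.256, -0.285]
contact_force: [-0.9, -0.3, -0.5]
gripper_width: 0.236
```

```bash
cat >> h.py <<'E'
def arc(c,ang,tool_ang,n,extra=None):
    """waypoints: tool position circles world point c by ang, tool yaws by tool_ang, in n steps"""
    s=bot.observe();p,q=s["tool_pos"],Ro.from_quat(s["tcp_rot"]);o=[]
    for i in range(1,n+1):
        P=Ro.from_rotvec([0,0,ang*i/n]).apply(p-c)+c
        o.append((P,(Ro.from_rotvec([0,0,tool_ang*i/n])*q).as_quat()))
    return o
E
python3 - <<'E'
from h import *
s=bot.observe();print(s["joint_pos"].round(2),s["tool_pos"].round(1))
hg=w(0,150,0); print(np.linalg.norm((s["tool_pos"]-hg)[:2]))
show(arc(hg,-.7,-.7,10))
E
```

```text
[-0.45  0.39  2.18  1.9   0.4  -0.77] [574.1 -97.4 191.4]
176.31773304237453
[[-0.07, 0.21, -0.21, 0, 0.5, 0.49], [-0.03, 0.11, -0.11, 0, 0.25, 0.25], [-0.03, 0.11, -0.11, 0, 0.25, 0.25], [-0.03, 0.11, -0.11, 0, 0.25, 0.25], [-0.03, 0.11, -0.11, 0, 0.25, 0.25], [-0.07, 0.21, -0.21, 0, 0.5, 0.49], [-0.03, 0.11, -0.11, 0, 0.25, 0.25], [-0.03, 0.11, -0.11, 0, 0.25, 0.25], [-0.07, 0.21, -0.21, 0, 0.5, 0.49], [-0.03, 0.11, -0.11, 0, 0.25, 0.25], [-0.03, 0.11, -0.11, 0, 0.25, 0.25], [-0.07, 0.21, -0.21, 0, 0.5, 0.49]]
[[-0.03, 0.11, -0.11, 0, 0.25, 0.25], [-0.03, 0.11, -0.11, 0, 0.25, 0.25], [-0.07, 0.21, -0.21, 0, 0.5, 0.49]]
```

>>> jog_arm([
  [[0,0,0,0,0,0],[0,0,0,0,0,0],[0,0,0,0,0,0],[0,0,0,0,0,0]],
])

```text
t: 5.05
tool_pos: [574.0, -92.4, 191.2]
tcp_rot: [0.69, -0.614, 0.254, -0.289]
contact_force: [1.9, 29.2, 3.0]
gripper_width: 0.111
```

Run:
```python
from h import *
s=bot.observe();print(s["joint_pos"].round(2),s["tool_pos"].round(1),s["contact_force"].round(1),s["gripper_width"])
hg=w(0,150,0); print(np.linalg.norm((s["tool_pos"]-hg)[:2]))
show(arc(hg,-.6,-.45,12),na=1.)
```

```text
[-0.44  0.39  2.19  1.9   0.41 -0.77] [574.  -92.4 191.2] [ 1.9 29.2  3. ] 0.11138833188679009
171.3261408405992
[[-0.05, 0.15, -0.15, 0, 0.27, 0.26], [-0.05, 0.15, -0.15, 0, 0.27, 0.26], [-0.05, 0.15, -0.15, 0, 0.27, 0.26], [-0.06, 0.15, -0.15, 0, 0.27, 0.26], [-0.06, 0.14, -0.15, 0, 0.27, 0.26], [-0.06, 0.14, -0.15, 0, 0.27, 0.26], [-0.06, 0.14, -0.14, 0, 0.27, 0.26], [-0.07, 0.14, -0.14, 0, 0.27, 0.26], [-0.07, 0.14, -0.14, 0, 0.27, 0.26], [-0.07, 0.14, -0.14, 0, 0.27, 0.26], [-0.07, 0.14, -0.14, 0, 0.27, 0.26], [-0.08, 0.14, -0.14, 0, 0.27, 0.26]]
```

>>> jog_arm([
  [[-0.12,0,0,0,0,0],[-0.05,0.15,-0.15,0,0.27,0.26],[-0.05,0.15,-0.15,0,0.27,0.26],[-0.05,0.15,-0.15,0,0.27,0.26],[-0.06,0.15,-0.15,0,0.27,0.26],[-0.06,0.14,-0.15,0,0.27,0.26],[-0.06,0.14,-0.15,0,0.27,0.26],[-0.06,0.14,-0.14,0,0.27,0.26],[0,0,0,0,0,0]],
])

```text
t: 5.8
tool_pos: [514.9, -75.1, 191.4]
tcp_rot: [-0.601, 0.701, -0.293, 0.248]
contact_force: [0.8, 2.4, -0.2]
gripper_width: 0.112
```

Run:
```python
from h import *
s=bot.observe();print(s["joint_pos"].round(2),s["tool_pos"].round(1),s["contact_force"].round(1),s["torque"].round(1),s["gripper_width"])
hg=w(0,150,0);d=(s["tool_pos"]-hg)[:2]; print(np.linalg.norm(d),np.arctan2(d[1],d[0])-YAW)
show(arc(hg,-.6,-.5,12),na=1.)
```

```text
[-0.33  0.32  2.34  2.75  0.32 -1.32] [514.9 -75.1 191.4] [ 0.8  2.4 -0.2] [0.3 0.4 0.1] 0.11172132048794917
169.98587803395293 -2.144457880898169
[[-0.07, 0.14, -0.14, 0, 0.3, 0.29], [-0.07, 0.14, -0.14, 0, 0.3, 0.29], [-0.07, 0.14, -0.14, 0, 0.3, 0.29], [-0.07, 0.14, -0.14, 0, 0.3, 0.29], [-0.07, 0.14, -0.14, 0, 0.3, 0.29], [-0.07, 0.14, -0.14, 0, 0.3, 0.29], [-0.08, 0.14, -0.14, 0, 0.3, 0.29], [-0.08, 0.14, -0.14, 0, 0.3, 0.29], [-0.08, 0.14, -0.14, 0, 0.3, 0.29], [-0.08, 0.14, -0.14, 0, 0.3, 0.29], [-0.08, 0.14, -0.14, 0, 0.3, 0.29], [-0.08, 0.14, -0.14, 0, 0.3, 0.29]]
```

>>> jog_arm([
  [[-0.07,0.14,-0.14,0,0.3,0.29],[-0.07,0.14,-0.14,0,0.3,0.29],[-0.07,0.14,-0.14,0,0.3,0.29],[-0.07,0.14,-0.14,0,0.3,0.29],[-0.07,0.14,-0.14,0,0.3,0.29],[-0.07,0.14,-0.14,0,0.3,0.29],[-0.08,0.14,-0.14,0,0.3,0.29],[-0.08,0.14,-0.14,0,0.3,0.29],[-0.08,0.14,-0.14,0,0.3,0.29],[-0.08,0.14,-0.14,0,0.3,0.29],[-0.08,0.14,-0.14,0,0.3,0.29],[0,0,0,0,0,0]],
])

```text
t: 6.8
tool_pos: [448.0, -17.0, 189.7]
tcp_rot: [-0.428, 0.815, -0.347, 0.177]
contact_force: [3.5, 1.5, 17.0]
gripper_width: 0.105
```

Run:
```python
from h import *
s=bot.observe();print(s["joint_pos"].round(2),s["tool_pos"].round(1),s["contact_force"].round(1),s["torque"].round(1),s["gripper_width"])
hg=w(0,150,0);d=(s["tool_pos"]-hg)[:2]; print(np.linalg.norm(d),-1.776-(np.arctan2(d[1],d[0])-YAW))
show(arc(hg,-.55,-.3,12),na=1.)
```

```text
[ 0.07  0.3   2.41  4.27  0.53 -2.14] [448.  -17.  189.7] [ 3.5  1.5 17. ] [-0.4 -1.8  0.5] 0.10505047377402825
169.400883347587 0.8966492368246775
[[-0.07, 0.12, -0.13, 0, 0.18, 0.17], [-0.08, 0.12, -0.13, 0, 0.18, 0.17], [-0.08, 0.12, -0.13, 0, 0.18, 0.17], [-0.08, 0.12, -0.13, 0, 0.18, 0.17], [-0.09, 0.12, -0.12, 0, 0.18, 0.17], [-0.09, 0.12, -0.12, 0, 0.18, 0.17], [-0.1, 0.12, -0.12, 0, 0.18, 0.17], [-0.1, 0.12, -0.12, 0, 0.18, 0.17], [-0.1, 0.11, -0.12, 0, 0.18, 0.17], [-0.11, 0.11, -0.12, 0, 0.18, 0.17], [-0.11, 0.11, -0.12, 0, 0.18, 0.17], [-0.11, 0.11, -0.11, 0, 0.18, 0.17]]
```

Run:
```python
from h import *
s=bot.observe();q=Ro.from_quat(s["tcp_rot"]);z=q.as_matrix()[:,2];print(z)
a=s["tool_pos"]-80*z
b=a+[-5,0,0];b[2]=325
show([(a,s["tcp_rot"]),(b,rot(-.4,.7)),([470,-95,335],rot(.11,.6)),([535,-80,330],rot(.11,.1))],na=.8)
```

```text
[ 0.58630039 -0.41410748 -0.696252  ]
[[0, 0, -0.67, 0, 0, 0], [0, 0, -0.67, 0, 0, 0], [0, 0, -0.67, 0, 0, 0], [0.03, -0.45, -0.49, -0.33, -0.49, -0.48], [0.03, -0.43, -0.5, -0.33, -0.49, -0.48], [0.02, -0.42, -0.52, -0.33, -0.49, -0.48], [0.26, -0.33, 0.23, -0.14, -0.44, -0.58], [0.29, -0.31, 0.21, -0.14, -0.44, -0.58], [0.32, -0.3, 0.19, -0.14, -0.44, -0.58], [0.34, -0.28, 0.18, -0.14, -0.44, -0.58], [0.37, -0.26, 0.16, -0.14, -0.44, -0.58], [0.39, -0.24, 0.14, -0.14, -0.44, -0.58]]
[[0.41, -0.22, 0.12, -0.14, -0.44, -0.58], [-0.03, -0.18, 0.15, -0.71, 0, 0], [-0.03, -0.2, 0.14, -0.71, 0, 0], [-0.03, -0.2, 0.12, -0.71, 0, 0], [-0.03, -0.21, 0.11, -0.71, 0, 0], [-0.03, -0.22, 0.09, -0.71, 0, 0], [-0.03, -0.22, 0.07, -0.71, 0, 0], [-0.03, -0.23, 0.06, -0.71, 0, 0]]
```

>>> jog_arm([
  [[0,0,0,0,0,0],[0,0,0,0,0,0],[0,0,0,0,0,0],[0,0,0,0,0,0],[0,0,-0.67,0,0,0],[0,0,-0.67,0,0,0],[0,0,-0.67,0,0,0]],
], gripper=0.5)

```text
t: 7.38
tool_pos: [392.8, -8.2, 212.5]
tcp_rot: [-0.431, 0.81, -0.346, 0.195]
contact_force: [0.6, 0.2, 0.1]
gripper_width: 0.489
```

>>> jog_arm([
  [[0.03,-0.45,-0.49,-0.33,-0.49,-0.48],[0.03,-0.43,-0.5,-0.33,-0.49,-0.48],[0.02,-0.42,-0.52,-0.33,-0.49,-0.48],[0.26,-0.33,0.23,-0.14,-0.44,-0.58],[0.29,-0.31,0.21,-0.14,-0.44,-0.58],[0.32,-0.3,0.19,-0.14,-0.44,-0.58],[0.34,-0.28,0.18,-0.14,-0.44,-0.58],[0.37,-0.26,0.16,-0.14,-0.44,-0.58],[0.39,-0.24,0.14,-0.14,-0.44,-0.58],[0.41,-0.22,0.12,-0.14,-0.44,-0.58],[0,0,0,0,0,0],[0,0,0,0,0,0]],
], gripper=0)

```text
t: 8.38
tool_pos: [404.8, -44.0, 270.8]
tcp_rot: [-0.542, 0.741, -0.309, 0.25]
contact_force: [-0.1, -0.4, 0.7]
gripper_width: 0.003
```

Run:
```python
from h import *
s=bot.observe();print(s["joint_pos"].round(2),s["tool_pos"].round(1),s["gripper_width"])
show([([470,-95,335],rot(.11,.6)),([535,-80,330],rot(.11,.1)),([525,-75,240],rot(.11,.1))],na=.8)
p,d=snap("scene","3"); W=cloud("scene",d)
# top edge of left door, z 255..275
m=(W[...,2]>150)&(W[...,2]<260)&(W[...,0]>400)&(W[...,0]<600)&(W[...,1]>-120)&(W[...,1]<110)
print(m.sum(),cv2.fitLine(W[m][:,:2].astype(np.float32),cv2.DIST_HUBER,0,.01,.01).ravel())
cv2.imwrite("pics/c3.png",np.hstack([p[100:400,150:450],snap("top","3")[0][100:400,150:450]])[:,:,::-1])
```

```text
[-0.28 -0.03  2.46  3.    0.11 -1.4 ] [404.8 -44.  270.8] 0.0030061290016480387
[[0.12, -0.42, 0.05, -0.37, -0.39, -0.55], [0.14, -0.41, 0.03, -0.37, -0.39, -0.55], [0.16, -0.4, 0.01, -0.37, -0.39, -0.55], [0.18, -0.4, -0.02, -0.37, -0.39, -0.55], [0.2, -0.38, -0.04, -0.37, -0.39, -0.55], [0.22, -0.37, -0.06, -0.37, -0.39, -0.55], [-0.03, -0.18, 0.15, -0.71, 0, 0], [-0.03, -0.2, 0.14, -0.71, 0, 0], [-0.03, -0.2, 0.12, -0.71, 0, 0], [-0.03, -0.21, 0.11, -0.71, 0, 0], [-0.03, -0.22, 0.09, -0.71, 0, 0], [-0.03, -0.22, 0.07, -0.71, 0, 0]]
[[-0.03, -0.23, 0.06, -0.71, 0, 0], [-0.05, 0.15, 0.74, 0, 0, 0], [-0.05, 0.15, 0.74, 0, 0, 0], [-0.05, 0.15, 0.74, 0, 0, 0]]
3471 [  0.6875418   0.7261448 510.02264    -2.3413525]
```

View pics/c3.png

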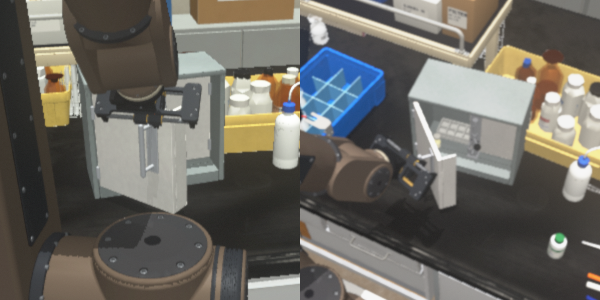

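Door at 0.89 rad, confirmed by both the line fit and the tool radius. The top crop shows the black ball at (475,147). The wrist is near its singularity, so I raise and straighten the tool gradually.

Run:
```python
from h import *
s=bot.observe();z=Ro.from_quat(s["tcp_rot"]).as_matrix()[:,2];print(np.arctan2(z[1],z[0]),np.arccos(-z[2]))
show([([405,-50,345],rot(-.1,.3))],ns=.17,na=.5)
```

```text
-0.2589119797611129 0.8170538600914788
[[0.01, -0.12, -0.1, -0.43, -0.06, -0.15], [0.01, -0.11, -0.11, -0.43, -0.06, -0.15], [0.01, -0.11, -0.11, -0.43, -0.06, -0.15], [0.01, -0.1, -0.12, -0.43, -0.06, -0.15], [0.01, -0.1, -0.12, -0.43, -0.06, -0.15], [0.01, -0.09, -0.13, -0.43, -0.06, -0.15], [0.01, -0.08, -0.13, -0.43, -0.06, -0.15], [0.01, -0.08, -0.13, -0.43, -0.06, -0.15], [0.01, -0.07, -0.14, -0.43, -0.06, -0.15], [0.01, -0.07, -0.14, -0.43, -0.06, -0.15], [0.01, -0.06, -0.14, -0.43, -0.06, -0.15], [0.01, -0.05, -0.14, -0.43, -0.06, -0.15]]
```

>>> jog_arm([
  [[0.01,-0.12,-0.1,-0.43,-0.06,-0.15],[0.01,-0.11,-0.11,-0.43,-0.06,-0.15],[0.01,-0.11,-0.11,-0.43,-0.06,-0.15],[0.01,-0.1,-0.12,-0.43,-0.06,-0.15],[0.01,-0.1,-0.12,-0.43,-0.06,-0.15],[0.01,-0.09,-0.13,-0.43,-0.06,-0.15],[0.01,-0.08,-0.13,-0.43,-0.06,-0.15],[0.01,-0.08,-0.13,-0.43,-0.06,-0.15],[0.01,-0.07,-0.14,-0.43,-0.06,-0.15],[0.01,-0.07,-0.14,-0.43,-0.06,-0.15],[0.01,-0.06,-0.14,-0.43,-0.06,-0.15],[0.01,-0.05,-0.14,-0.43,-0.06,-0.15]],
])

```text
t: 9.48
tool_pos: [411.3, -27.9, 291.7]
tcp_rot: [-0.588, 0.727, -0.249, 0.253]
contact_force: [0.6, 0.6, 0.7]
gripper_width: 0.002
```

Run:
```python
from h import *
s=bot.observe();print(s["joint_pos"].round(2),s["tool_pos"].round(1))
z=Ro.from_quat(s["tcp_rot"]).as_matrix()[:,2];print(np.arctan2(z[1],z[0]),np.arccos(-z[2]))
show([([430,-70,335],rot(.11,.3)),([535,-80,330],rot(.11,.1)),([525,-75,240],rot(.11,.1))],na=.8)
```

```text
[-0.32 -0.08  2.36  0.79  0.21  0.74] [411.3 -27.9 291.7]
-0.09783899499002387 0.7258083992593531
[[0.12, -0.18, -0.06, -0.62, -0.11, -0.42], [0.13, -0.17, -0.07, -0.62, -0.11, -0.42], [0.14, -0.16, -0.09, -0.62, -0.11, -0.42], [0.14, -0.15, -0.1, -0.62, -0.11, -0.42], [0.15, -0.14, -0.11, -0.62, -0.11, -0.42], [0.15, -0.12, -0.12, -0.62, -0.11, -0.42], [0.15, -0.11, -0.12, -0.62, -0.11, -0.42], [0.18, -0.81, 0.29, -0.67, 0, 0], [0.18, -0.83, 0.24, -0.67, 0, 0], [0.18, -0.84, 0.18, -0.67, 0, 0], [-0.05, 0.15, 0.74, 0, 0, 0], [-0.05, 0.15, 0.74, 0, 0, 0]]
[[-0.05, 0.15, 0.74, 0, 0, 0]]
```

>>> jog_arm([
  [[0.12,-0.18,-0.06,-0.62,-0.11,-0.42],[0.13,-0.17,-0.07,-0.62,-0.11,-0.42],[0.14,-0.16,-0.09,-0.62,-0.11,-0.42],[0.14,-0.15,-0.1,-0.62,-0.11,-0.42],[0.15,-0.14,-0.11,-0.62,-0.11,-0.42],[0.15,-0.12,-0.12,-0.62,-0.11,-0.42],[0.15,-0.11,-0.12,-0.62,-0.11,-0.42],[0,0,0,0,0,0]],
])

```text
t: 10.15
tool_pos: [432.1, -68.7, 336.1]
tcp_rot: [0.735, -0.66, 0.103, -0.116]
contact_force: [0.2, 0.3, -1.8]
gripper_width: 0.008
```

Run:
```python
from h import *
s=bot.observe();print(s["joint_pos"].round(2),s["tool_pos"].round(1))
show([([530,-85,330],rot(.11,.1)),([522,-80,242],rot(.11,.1))],na=.8)
```

```text
[-0.4  -0.    1.99  0.19  0.89  0.96] [432.1 -68.7 336.1]
[[0.22, -0.74, 0.29, -0.71, 0, -0.01], [0.22, -0.76, 0.24, -0.71, 0, -0.01], [0.22, -0.78, 0.19, -0.71, 0, -0.01], [-0.05, 0.14, 0.72, 0, 0, 0], [-0.05, 0.14, 0.72, 0, 0, 0], [-0.05, 0.14, 0.72, 0, 0, 0]]
```

>>> jog_arm([
  [[0.22,-0.74,0.29,-0.71,0,-0.01],[0.22,-0.76,0.24,-0.71,0,-0.01],[0.22,-0.78,0.19,-0.71,0,-0.01],[-0.05,0.14,0.72,0,0,0],[-0.05,0.14,0.72,0,0,0],[-0.05,0.14,0.72,0,0,0],[0,0,0,0,0,0]],
])

```text
t: 10.73
tool_pos: [516.4, -77.8, 235.7]
tcp_rot: [0.743, -0.668, 0.029, -0.036]
contact_force: [0.5, -0.4, -0.3]
gripper_width: 0.009
```

Run:
```python
from h import *
s=bot.observe();print(s["joint_pos"].round(2),s["tool_pos"].round(1))
show(arc(w(0,150,0),-1.03,0,14))
```

```text
[-0.3   0.31  1.86  0.05  0.89  1.14] [516.4 -77.8 235.7]
[[-0.17, 0.26, -0.02, 0, 0, 0], [-0.19, 0.25, -0.02, 0, 0, 0], [-0.21, 0.24, -0.02, 0, 0, 0], [-0.22, 0.22, -0.02, 0, 0, 0], [-0.24, 0.2, -0.02, 0, 0, 0], [-0.26, 0.18, -0.02, 0, 0, 0], [-0.27, 0.17, -0.01, 0, 0, 0], [-0.28, 0.15, -0.01, 0, 0, 0], [-0.29, 0.12, -0.01, 0, 0, 0], [-0.3, 0.1, -0.01, 0, 0, 0], [-0.3, 0.08, -0.01, 0, 0, 0], [-0.31, 0.06, 0, 0, 0, 0]]
[[-0.31, 0.04, 0, 0, 0, 0], [-0.32, 0.01, 0, 0, 0, 0]]
```

>>> jog_arm([
  [[-0.17,0.26,-0.02,0,0,0],[-0.19,0.25,-0.02,0,0,0],[-0.21,0.24,-0.02,0,0,0],[-0.22,0.22,-0.02,0,0,0],[-0.24,0.2,-0.02,0,0,0],[-0.26,0.18,-0.02,0,0,0],[-0.27,0.17,-0.01,0,0,0],[-0.28,0.15,-0.01,0,0,0],[-0.29,0.12,-0.01,0,0,0],[-0.3,0.1,-0.01,0,0,0],[-0.3,0.08,-0.01,0,0,0],[-0.31,0.06,0,0,0,0]],
])

```text
t: 11.73
tool_pos: [424.3, 33.4, 239.7]
tcp_rot: [0.743, -0.668, 0.033, -0.036]
contact_force: [0.4, -1.4, 0.0]
gripper_width: 0.004
```

>>> jog_arm([
  [[-0.31,0.04,0,0,0,0],[-0.32,0.01,0,0,0,0],[0,0,0,0,0,0]],
])

```text
t: 11.98
tool_pos: [419.5, 58.9, 239.4]
tcp_rot: [0.743, -0.667, 0.033, -0.036]
contact_force: [0.3, 0.0, -0.1]
gripper_width: 0.002
```

Run:
```python
from h import *
s=bot.observe();print(s["joint_pos"].round(2),s["tool_pos"].round(1),s["contact_force"])
p,d=snap("top","4");W=cloud("top",d)
b=w(27,-39,108);print("ball pred",b,proj("top",b),proj("scene",b))
m=(p.max(2)<60); u,v=proj("top",b)[0]; u,v=int(u),int(v); sub=m[v-15:v+15,u-15:u+15]; k,l,st,ce=cv2.connectedComponentsWithStats(sub.astype(np.uint8)); print(st[1:],ce[1:]+[u-15,v-15])
show([([450,10,240],s["tcp_rot"]),([450,0,330],s["tcp_rot"]),([530,-115,300],rot(.25,.65))])
p2,d2=snap("scene","4")
cv2.imwrite("pics/c4.png",np.hstack([cv2.resize(p[130:330,200:460],None,fx=1.5,fy=1.5),p2[100:400,150:550]])[:,:,::-1])
```

```text
[-0.02  0.16  2.07  0.02  0.82  1.43] [419.5  58.9 239.4] [ 0.27012938  0.0410758  -0.08124928]
ball pred [ 639.09271599 -105.60260232  108.        ] [[327.86265549 248.11971796]] [[323.47587707 242.66639059]]
[] []
[[0.64, -0.31, 0.02, 0, 0, 0], [0.64, -0.31, 0.02, 0, 0, 0], [0.08, -0.06, -0.75, 0, 0, 0], [0.08, -0.06, -0.75, 0, 0, 0], [0.08, -0.06, -0.75, 0, 0, 0], [0.34, -0.18, 0.1, 0.61, -0.06, -0.15], [0.34, -0.17, 0.11, 0.61, -0.06, -0.15], [0.35, -0.15, 0.12, 0.61, -0.06, -0.15], [0.35, -0.14, 0.12, 0.61, -0.06, -0.15], [0.35, -0.13, 0.13, 0.61, -0.06, -0.15], [0.36, -0.12, 0.14, 0.61, -0.06, -0.15], [0.36, -0.1, 0.14, 0.61, -0.06, -0.15]]
[[0.36, -0.09, 0.14, 0.61, -0.06, -0.15], [0.36, -0.07, 0.15, 0.61, -0.06, -0.15]]
```

View pics/c4.png

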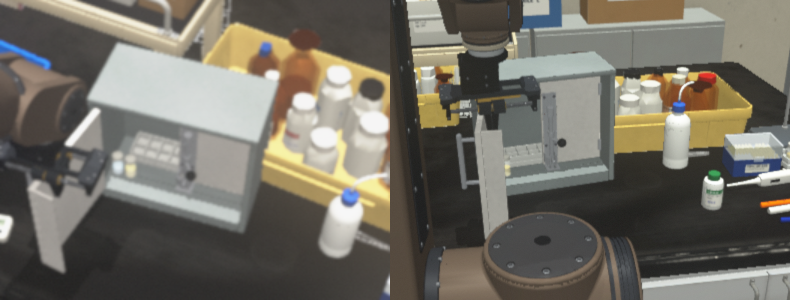

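The left door stands well past 90°. The ball is at top (327,247) and scene (322,242), against predictions of (328,248) and (323,243). I'll refine that by triangulation.

Run:
```python
from h import *
b=w(27,-39,108);P=[];px=[]
for n in("scene","top"):
    z=np.load(f"pics/{n}4.npz");p=z["p"];W=cloud(n,z["d"]); u,v=proj(n,b)[0].round().astype(int)
    g=p.max(2)[v-12:v+13,u-12:u+13]; m=(g<75).astype(np.uint8);k,l,st,ce=cv2.connectedComponentsWithStats(m);print(n,g.min(),st[1:].tolist(),(ce[1:]+[u-12,v-12]).round(1).tolist())
    i=1+np.argmin(np.hypot(*(ce[1:]-12).T)); px.append(ce[i]+[u-12,v-12]); print(np.nanmedian(W[v-12:v+13,u-12:u+13][l==i],0).round(1))
    c,R,t=cam(n);P.append(np.diag([1,1,1])@np.array([[c["fx"],0,c["cx"]],[0,c["fy"],c["cy"]],[0,0,1]])@np.c_[R,t])
X=cv2.triangulatePoints(P[0],P[1],px[0].reshape(2,1),px[1].reshape(2,1));print((X[:3]/X[3]).ravel(),b)
z=np.load("pics/top4.npz");W=cloud("top",z["d"]).reshape(-1,3)
m=(W[:,2]>60)&(W[:,2]<262)&(W[:,0]>370)&(W[:,0]<560)&(W[:,1]>35)&(W[:,1]<85);S=W[m];print(len(S),cv2.fitLine(S[:,:2].astype(np.float32),cv2.DIST_HUBER,0,.01,.01).ravel())
```

```text
scene 49 [[7, 8, 8, 8, 51]] [[321.5, 242.4]]
[ 633.5 -100.1  112. ]
top 64 [[9, 9, 4, 5, 18]] [[326.5, 246.8]]
[ 635.8 -102.4  116.1]
[ 641.2565213  -100.51422811  108.37142836] [ 639.09271599 -105.60260232  108.        ]
1428 [9.9982148e-01 1.8892938e-02 4.6229324e+02 6.9663689e+01]
```

>>> jog_arm([
  [[0.64,-0.31,0.02,0,0,0],[0.64,-0.31,0.02,0,0,0],[0.08,-0.06,-0.75,0,0,0],[0.08,-0.06,-0.75,0,0,0],[0.08,-0.06,-0.75,0,0,0],[0.34,-0.18,0.1,0.61,-0.06,-0.15],[0.34,-0.17,0.11,0.61,-0.06,-0.15],[0.35,-0.15,0.12,0.61,-0.06,-0.15],[0.35,-0.14,0.12,0.61,-0.06,-0.15],[0.35,-0.13,0.13,0.61,-0.06,-0.15],[0.36,-0.12,0.14,0.61,-0.06,-0.15],[0.36,-0.1,0.14,0.61,-0.06,-0.15]],
], gripper=0.5)

```text
t: 13.08
tool_pos: [512.4, -91.7, 307.3]
tcp_rot: [0.752, -0.605, 0.162, -0.205]
contact_force: [-0.9, 0.3, 0.9]
gripper_width: 0.495
```

Run:
```python
from h import *
s=bot.observe();print(s["joint_pos"].round(2),s["tool_pos"].round(1))
for tl in(.6,.65):
    q=rot(.28,tl);z=Ro.from_quat(q).as_matrix()[:,2];print(tl);b=w(27,-39,108)
    show([(b-150*z,q)],ns=.6,na=.5)
```

```text
[-0.46  0.13  2.    0.54  0.67  0.52] [512.4 -91.7 307.3]
0.6
[[0.29, 0.04, 0.52, 0.18, -0.07, -0.14], [0.29, 0.06, 0.52, 0.18, -0.07, -0.14], [0.3, 0.07, 0.51, 0.18, -0.07, -0.14], [0.3, 0.08, 0.51, 0.18, -0.07, -0.14]]
0.65
[[0.24, 0.07, 0.42, 0.24, -0.06, -0.11], [0.24, 0.08, 0.42, 0.24, -0.06, -0.11], [0.24, 0.1, 0.41, 0.24, -0.06, -0.11], [0.24, 0.11, 0.41, 0.24, -0.06, -0.11], [0.24, 0.12, 0.4, 0.24, -0.06, -0.11]]
```

Run:
```python
from h import *
q=rot(.26,.65);z=Ro.from_quat(q).as_matrix()[:,2];b=np.array([641.5,-101,108])
show([(b-140*z,q),(b-45*z,q)],ns=.5,na=.5)
```

```text
[[0.17, 0.04, 0.4, 0.2, -0.03, -0.06], [0.17, 0.05, 0.4, 0.2, -0.03, -0.06], [0.17, 0.06, 0.4, 0.2, -0.03, -0.06], [0.17, 0.07, 0.39, 0.2, -0.03, -0.06], [0.17, 0.08, 0.39, 0.2, -0.03, -0.06], [0.18, 0.09, 0.39, 0.2, -0.03, -0.06], [0, 0, 0.48, 0, 0, 0], [0, 0, 0.48, 0, 0, 0], [0, 0, 0.48, 0, 0, 0], [0, 0, 0.48, 0, 0, 0], [0, 0, 0.48, 0, 0, 0]]
```

>>> jog_arm([
  [[0.17,0.04,0.4,0.2,-0.03,-0.06],[0.17,0.05,0.4,0.2,-0.03,-0.06],[0.17,0.06,0.4,0.2,-0.03,-0.06],[0.17,0.07,0.39,0.2,-0.03,-0.06],[0.17,0.08,0.39,0.2,-0.03,-0.06],[0.18,0.09,0.39,0.2,-0.03,-0.06],[0,0,0.48,0,0,0],[0,0,0.48,0,0,0],[0,0,0.48,0,0,0],[0,0,0.48,0,0,0],[0,0,0.48,0,0,0],[0,0,0,0,0,0]],
])

```text
t: 14.08
tool_pos: [615.5, -106.1, 139.6]
tcp_rot: [0.751, -0.579, 0.192, -0.251]
contact_force: [0.5, -0.4, -0.3]
gripper_width: 0.5
```

Run:
```python
from h import *
s=bot.observe();print(s["joint_pos"].round(2),s["tool_pos"].round(1),s["contact_force"].round(1))
q=rot(.26,.65);b=np.array([641.5,-101,108])
show([(b,q)],ns=.3,na=.5)
```

```text
[-0.44  0.52  2.03  1.39  0.4  -0.39] [ 615.5 -106.1  139.6] [ 0.5 -0.4 -0.3]
[[0.01, -0.01, 0.26, 0.02, 0, -0.01], [0.01, -0.01, 0.26, 0.02, 0, -0.01], [0.01, -0.01, 0.26, 0.02, 0, -0.01], [0.01, -0.01, 0.26, 0.02, 0, -0.01]]
```

>>> jog_arm([
  [[0.01,-0.01,0.26,0.02,0,-0.01],[0.01,-0.01,0.26,0.02,0,-0.01],[0.01,-0.01,0.26,0.02,0,-0.01],[0.01,-0.01,0.26,0.02,0,-0.01],[0,0,0,0,0,0]],
])

```text
t: 14.5
tool_pos: [641.0, -101.2, 109.6]
tcp_rot: [0.751, -0.577, 0.195, -0.254]
contact_force: [-0.9, -0.1, -0.4]
gripper_width: 0.5
```

>>> jog_arm([
  [[0,0,0,0,0,0],[0,0,0,0,0,0],[0,0,0,0,0,0],[0,0,0,0,0,0],[0,0,0,0,0,0],[0,0,0,0,0,0]],
], gripper=0, grip_force=15)

```text
t: 15.0
tool_pos: [640.9, -101.0, 110.5]
tcp_rot: [0.751, -0.577, 0.196, -0.254]
contact_force: [-1.4, -1.1, 2.8]
gripper_width: 0.22
```

Run:
```python
from h import *
s=bot.observe();print(s["joint_pos"].round(2),s["tool_pos"].round(1),s["contact_force"].round(1),s["torque"].round(1),s["gripper_width"]*95)
p,d=snap("top","5");p2,d2=snap("scene","5")
cv2.imwrite("pics/c5.png",np.hstack([cv2.resize(p[180:300,250:410],None,fx=2.5,fy=2.5),cv2.resize(p2[180:300,250:410],None,fx=2.5,fy=2.5)])[:,:,::-1])
```

```text
[-0.41  0.59  1.99  1.54  0.39 -0.53] [ 640.9 -101.   110.5] [-1.4 -1.1  2.8] [-0.2  0.3 -0.1] 20.934018399292466
```

Run:
```python
from h import *
s=bot.observe();show([(s["tool_pos"]+[0,0,25],s["tcp_rot"])],ns=.1)
```

```text
[[0, -0.05, -0.07, 0, 0, 0], [0, -0.05, -0.07, 0, 0, 0], [0, -0.05, -0.07, 0, 0, 0], [0, -0.05, -0.07, 0, 0, 0], [0, -0.05, -0.07, 0, 0, 0], [0, -0.05, -0.07, 0, 0, 0], [0, -0.05, -0.07, 0, 0, 0]]
```

>>> jog_arm([
  [[0,0,0,0,0,0],[0,0,0,0,0,0],[0,-0.054,-0.071,0,0,0],[0,-0.054,-0.071,0,0,0],[0,-0.054,-0.071,0,0,0],[0,-0.054,-0.071,0,0,0],[0,-0.054,-0.071,0,0,0],[0,-0.054,-0.071,0,0,0],[0,-0.054,-0.071,0,0,0],[0,0,0,0,0,0]],
], grip_force=50)

```text
t: 15.93
tool_pos: [640.8, -100.9, 135.5]
tcp_rot: [0.751, -0.577, 0.196, -0.254]
contact_force: [-0.1, -4.0, -12.1]
gripper_width: 0.21
```

Run:
```python
from h import *
s=bot.observe();print(s["joint_pos"].round(2),s["tool_pos"].round(1),s["contact_force"].round(1),s["torque"].round(1),s["gripper_width"]*95)
# arc about bolt axis
show(arc(np.array([669.5,-78.5,0]),-.92,-.4,12),na=1.)
```

```text
[-0.41  0.55  1.98  1.4   0.39 -0.37] [ 640.8 -100.9  135.5] [ -0.1  -4.  -12.1] [-1.1  1.6 -0.6] 19.931680828042104
[[-0.06, 0.02, -0.02, 0, 0.2, 0.26], [-0.07, 0.02, -0.01, 0, 0.2, 0.26], [-0.07, 0.02, -0.01, 0, 0.2, 0.26], [-0.07, 0.01, -0.01, 0, 0.2, 0.26], [-0.07, 0.01, -0.01, 0, 0.2, 0.26], [-0.07, 0.01, -0.01, 0, 0.2, 0.26], [-0.07, 0.01, 0, 0, 0.2, 0.26], [-0.07, 0, 0, 0, 0.2, 0.26], [-0.07, 0, 0, 0, 0.2, 0.26], [-0.07, 0, 0, 0, 0.2, 0.26], [-0.07, 0, 0, 0, 0.2, 0.26], [-0.07, -0.01, 0, 0, 0.2, 0.26]]
```

>>> jog_arm([
  [[-0.06,0.02,-0.02,0,0.2,0.26],[-0.07,0.02,-0.01,0,0.2,0.26],[-0.07,0.02,-0.01,0,0.2,0.26],[-0.07,0.01,-0.01,0,0.2,0.26],[-0.07,0.01,-0.01,0,0.2,0.26],[-0.07,0.01,-0.01,0,0.2,0.26],[-0.07,0.01,0,0,0.2,0.26],[-0.07,0,0,0,0.2,0.26],[0,0,0,0,0,0]],
])

```text
t: 16.68
tool_pos: [630.0, -80.7, 132.9]
tcp_rot: [-0.668, 0.672, -0.226, 0.223]
contact_force: [-16.4, -9.1, -10.8]
gripper_width: 0.212
```

```bash
cat >> h.py <<'E'
def lev(ax=(669.5,-78.5)):
    s=bot.observe();d=s["tool_pos"][:2]-ax;print("t",round(s["t"],2),"lever",round(.55-((np.arctan2(d[1],d[0])-YAW-np.pi+np.pi)%(2*np.pi)-np.pi),2),"r",np.hypot(*d).round(1),s["joint_pos"].round(2),s["tool_pos"].round(1),s["contact_force"].round(1),s["torque"].round(1),round(s["gripper_width"]*95,1))
E
python3 - <<'E'
from h import *
lev()
show(arc(np.array([669.5,-78.5,0]),-.4,-.15,6),na=1.)
E
```

```text
t 16.68 lever 0.62 r 39.5 [-0.3   0.53  2.05  1.89  0.18 -0.56] [630.  -80.7 132.9] [-16.4  -9.1 -10.8] [-1.2  3.8 -1.2] 20.2
[[-0.07, 0, 0, 0, 0.15, 0.2], [-0.07, 0, 0, 0, 0.15, 0.2], [-0.07, 0, 0, 0, 0.15, 0.2], [-0.07, 0, 0, 0, 0.15, 0.2], [-0.06, -0.01, 0, 0, 0.15, 0.2], [-0.06, -0.01, 0.01, 0, 0.15, 0.2]]
```

Run:
```python
from h import *
s=bot.observe();z=Ro.from_quat(s["tcp_rot"]).as_matrix()[:,2];print(np.arctan2(z[1],z[0]),np.arccos(-z[2]))
show([(s["tool_pos"]+[0,9.5,2],s["tcp_rot"])],ns=.05)
p,d=snap("top","6");p2,d2=snap("scene","6")
cv2.imwrite("pics/c6.png",np.hstack([cv2.resize(p[180:300,250:410],None,fx=2.5,fy=2.5),cv2.resize(p2[180:300,250:410],None,fx=2.5,fy=2.5)])[:,:,::-1])
```

```text
-0.010218773617127915 0.6472054729132177
[[-0.05, -0.01, -0.01, 0, 0, 0], [-0.05, -0.01, -0.01, 0, 0, 0], [-0.05, -0.01, -0.01, 0, 0, 0], [-0.05, -0.01, -0.01, 0, 0, 0], [-0.05, -0.01, -0.01, 0, 0, 0]]
```

View pics/c6.png

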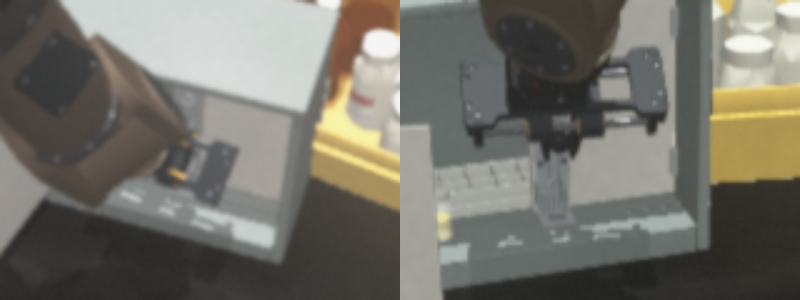

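The gripper holds the ball in front of the bolt at scene crop (555,145), clear of the walls. Continuing left.

>>> jog_arm([
  [[-0.05,-0.01,-0.01,0,0,0],[-0.05,-0.01,-0.01,0,0,0],[-0.05,-0.01,-0.01,0,0,0],[-0.05,-0.01,-0.01,0,0,0],[-0.05,-0.01,-0.01,0,0,0],[0,0,0,0,0,0],[0,0,0,0,0,0]],
])

```text
t: 17.37
tool_pos: [628.5, -72.1, 134.4]
tcp_rot: [-0.668, 0.673, -0.226, 0.221]
contact_force: [-25.2, -15.1, -11.7]
gripper_width: 0.208
```

Run:
```python
from h import *
lev()
```

```text
t 17.37 lever 0.83 r 41.5 [-0.28  0.52  2.05  1.89  0.17 -0.55] [628.5 -72.1 134.4] [-25.2 -15.1 -11.7] [-2.2  5.2 -2.4] 19.8
```

>>> jog_arm([
  [[0,0.05,-0.04,0,0,0],[-0.05,0,0,0,0,0],[-0.05,0,0,0,0,0],[0,0,0,0,0,0],[0,0,0,0,0,0]],
])

```text
t: 17.78
tool_pos: [627.4, -66.3, 135.3]
tcp_rot: [-0.67, 0.671, -0.226, 0.224]
contact_force: [-17.4, -6.1, -11.7]
gripper_width: 0.209
```

Run:
```python
from h import *
lev()
```

```text
t 17.78 lever 0.96 r 43.8 [-0.27  0.52  2.06  1.93  0.17 -0.58] [627.4 -66.3 135.3] [-17.4  -6.1 -11.7] [-0.8  4.1 -0.6] 19.9
```

>>> jog_arm([
  [[0,0.05,0.07,0,0,0],[0,0.05,0.07,0,0,0],[0,0.03,0.035,0,0,0],[0,0,0,0,0,0]],
])

```text
t: 18.12
tool_pos: [627.4, -66.3, 126.3]
tcp_rot: [-0.67, 0.672, -0.225, 0.223]
contact_force: [-17.7, -6.0, -10.1]
gripper_width: 0.21
```

Run:
```python
from h import *
lev()
```

```text
t 18.12 lever 0.96 r 43.8 [-0.27  0.53  2.06  2.04  0.18 -0.7 ] [627.4 -66.3 126.3] [-17.7  -6.  -10.1] [-0.8  4.  -0.5] 20.0
```

>>> jog_arm([
  [[0,0.03,0.035,0,0,0],[0,0.03,0.035,0,0,0],[0,0,0,0,0,0]],
])

```text
t: 18.37
tool_pos: [627.6, -66.2, 124.8]
tcp_rot: [-0.669, 0.671, -0.227, 0.225]
contact_force: [-29.2, -5.0, 10.5]
gripper_width: 0.21
```

Run:
```python
from h import *
lev()
```

```text
t 18.37 lever 0.96 r 43.7 [-0.27  0.54  2.06  2.08  0.19 -0.74] [627.6 -66.2 124.8] [-29.2  -5.   10.5] [-0.7  3.3 -0.5] 20.0
```

The wrist force flipped from the −10 N spring pull to +10 N as the height reached about 15 mm of lift, so the bolt is resting in the notch. I'll release and check.

>>> jog_arm([
  [[0,0.02,-0.1,0,0,0],[0,0,0,0,0,0],[0,0,0,0,0,0],[0,0,0,0,0,0],[0,0,0,0,0,0],[0,0,0,0,0,0],[0,0,-0.4,0,0,0],[0,0,-0.8,0,0,0],[0,0,-0.9,0,0,0],[0,0,-0.9,0,0,0],[0,0,0,0,0,0]],
], gripper=0.5)

```text
t: 19.28
tool_pos: [576.7, -64.9, 198.2]
tcp_rot: [0.67, -0.668, 0.228, -0.23]
contact_force: [0.2, -0.5, 1.0]
gripper_width: 0.5
```

Run:
```python
from h import *
lev()
b=np.array([634,-68,123.])
P=[];px=[]
for n in("scene","top"):
    p,d=snap(n,"7"); u,v=proj(n,b)[0].round().astype(int)
    g=p.max(2)[v-12:v+13,u-12:u+13]; m=(g<75).astype(np.uint8);k,l,st,ce=cv2.connectedComponentsWithStats(m);print(n,(u,v),g.min(),st[1:].tolist(),(ce[1:]+[u-12,v-12]).round(1).tolist())
    cv2.imwrite(f"pics/z_{n}.png",cv2.resize(p[v-50:v+50,u-65:u+65,::-1],None,fx=3,fy=3))
cv2.imwrite("pics/c7.png",np.hstack([cv2.imread("pics/z_scene.png"),cv2.imread("pics/z_top.png")]))
```

```text
t 19.28 lever 0.82 r 93.7 [-0.31  0.35  2.12  1.41  0.19 -0.08] [576.7 -64.9 198.2] [ 0.2 -0.5  1. ] [ 0.   0.3 -0.1] 47.5
scene (np.int64(308), np.int64(239)) 47 [[0, 0, 2, 1, 2], [8, 8, 8, 9, 55]] [[296.5, 227.0], [307.6, 239.2]]
top (np.int64(316), np.int64(242)) 66 [[1, 0, 1, 2, 2], [0, 8, 1, 1, 1], [10, 8, 5, 10, 25], [0, 18, 7, 5, 19]] [[305.0, 230.5], [304.0, 238.0], [316.2, 242.0], [306.7, 250.2]]
```

View pics/c7.png

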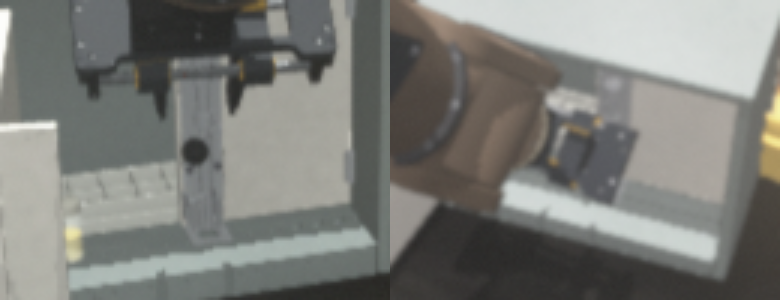

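The ball sits at scene (307.6,239.2), exactly where (634,-68,123) projects. That means lever about 0.96 and lift about 15 mm, parked with nobody touching it. Now I regrip the ball lightly and pull the right door.

Run:
```python
from h import *
q=rot(-.08,.62);z=Ro.from_quat(q).as_matrix()[:,2];b=np.array([634,-68,124.])
show([(b-60*z,q),(b-3*z,q)],ns=.35,na=.4)
```

```text
[[0, -0.02, 0.26, -0.13, 0.17, 0.21], [0, -0.02, 0.26, -0.13, 0.17, 0.21], [-0.01, -0.03, 0.26, -0.13, 0.17, 0.21], [0, 0, 0.28, 0, 0, 0], [0, 0, 0.28, 0, 0, 0], [0, 0, 0.28, 0, 0, 0], [0, 0, 0.28, 0, 0, 0], [0, 0, 0.28, 0, 0, 0]]
```

>>> jog_arm([
  [[0,-0.02,0.26,-0.13,0.17,0.21],[0,-0.02,0.26,-0.13,0.17,0.21],[-0.01,-0.03,0.26,-0.13,0.17,0.21],[0,0,0.28,0,0,0],[0,0,0.28,0,0,0],[0,0,0,0,0,0]],
])

```text
t: 19.88
tool_pos: [612.4, -66.0, 151.1]
tcp_rot: [-0.647, 0.7, -0.222, 0.205]
contact_force: [0.2, -0.5, 0.6]
gripper_width: 0.497
```

Run:
```python
from h import *
lev()
s=bot.observe();q=s["tcp_rot"];z=Ro.from_quat(q).as_matrix()[:,2];b=np.array([634,-68,124.])
show([(b-3*z,q)],ns=.25,na=.4)
```

```text
t 19.88 lever 0.89 r 58.5 [-0.26  0.47  2.06  1.56  0.1  -0.13] [612.4 -66.  151.1] [ 0.2 -0.5  0.6] [0.  0.4 0. ] 47.2
[[0, -0.01, 0.2, 0, 0, 0], [0, -0.01, 0.2, 0, 0, 0], [0, -0.01, 0.2, 0, 0, 0], [0, -0.01, 0.2, 0, 0, 0]]
```

>>> jog_arm([
  [[0,-0.01,0.2,0,0,0],[0,-0.01,0.2,0,0,0],[0,-0.01,0.2,0,0,0],[0,-0.01,0.2,0,0,0],[0,0,0,0,0,0]],
])

```text
t: 20.3
tool_pos: [631.7, -67.8, 127.3]
tcp_rot: [-0.647, 0.7, -0.223, 0.205]
contact_force: [-0.6, -0.5, -0.1]
gripper_width: 0.498
```

>>> jog_arm([
  [[0,0,0,0,0,0],[0,0,0,0,0,0],[0,0,0,0,0,0],[0,0,0,0,0,0],[0,0,0,0,0,0],[0,0,0,0,0,0],[0,0,0,0,0,0]],
], gripper=0, grip_force=8)

```text
t: 20.88
tool_pos: [631.2, -67.6, 129.1]
tcp_rot: [-0.647, 0.7, -0.224, 0.206]
contact_force: [-3.7, 2.7, 3.8]
gripper_width: 0.221
```

Run:
```python
from h import *
lev()
H=np.array([697.5,-205.7,0]);s=bot.observe();print(np.hypot(*(s["tool_pos"]-H)[:2]))
show(arc(H,.75,.45,12),ns=.5)
```

```text
t 20.88 lever 0.96 r 39.8 [-0.25  0.53  2.04  1.91  0.1  -0.48] [631.2 -67.6 129.1] [-3.7  2.7  3.8] [0.4 0.4 0.2] 21.0
153.15740869360653
[[0.13, 0.17, -0.12, 0, -0.22, -0.31], [0.13, 0.16, -0.12, 0, -0.22, -0.31], [0.14, 0.16, -0.11, 0, -0.22, -0.31], [0.14, 0.16, -0.11, 0, -0.22, -0.31], [0.15, 0.15, -0.11, 0, -0.22, -0.31], [0.15, 0.15, -0.11, 0, -0.22, -0.31], [0.16, 0.15, -0.1, 0, -0.22, -0.31], [0.16, 0.14, -0.1, 0, -0.22, -0.31], [0.16, 0.14, -0.1, 0, -0.22, -0.31], [0.17, 0.14, -0.1, 0, -0.22, -0.31], [0.17, 0.14, -0.1, 0, -0.22, -0.31], [0.18, 0.13, -0.09, 0, -0.22, -0.31]]
```

>>> jog_arm([
  [[0.13,0.17,-0.12,0,-0.22,-0.31],[0.13,0.16,-0.12,0,-0.22,-0.31],[0.14,0.16,-0.11,0,-0.22,-0.31],[0.14,0.16,-0.11,0,-0.22,-0.31],[0,0,0,0,0,0]],
])

```text
t: 21.3
tool_pos: [598.2, -89.3, 128.9]
tcp_rot: [0.698, -0.648, 0.207, -0.222]
contact_force: [-4.1, 5.3, 2.4]
gripper_width: 0.223
```

```bash
cat >> h.py <<'E'
H=np.array([697.5,-205.7,0])
def door():
    s=bot.observe();d=(s["tool_pos"]-H)[:2];print("rad",np.hypot(*d).round(1),"open",round((np.arctan2(d[1],d[0])-YAW-1.866)%6.283,3));lev()
E
python3 - <<'E'
from h import *
door()
show(arc(H,.55,.45,9),ns=.5)
E
```

```text
rad 153.0 open 0.282
t 21.3 lever 0.53 r 72.1 [-0.36  0.51  2.1   1.7   0.25 -0.5 ] [598.2 -89.3 128.9] [-4.1  5.3  2.4] [0.9 0.7 0.7] 21.2
[[0.14, 0.15, -0.11, 0, -0.29, -0.41], [0.15, 0.15, -0.11, 0, -0.29, -0.41], [0.15, 0.15, -0.1, 0, -0.29, -0.41], [0.15, 0.15, -0.1, 0, -0.29, -0.41], [0.15, 0.14, -0.1, 0, -0.29, -0.41], [0.15, 0.14, -0.1, 0, -0.29, -0.41], [0.16, 0.14, -0.1, 0, -0.29, -0.41], [0.16, 0.14, -0.1, 0, -0.29, -0.41], [0.16, 0.14, -0.1, 0, -0.29, -0.41]]
```

>>> jog_arm([
  [[0.14,0.15,-0.11,0,-0.29,-0.41],[0.15,0.15,-0.11,0,-0.29,-0.41],[0.15,0.15,-0.1,0,-0.29,-0.41],[0.15,0.15,-0.1,0,-0.29,-0.41],[0.15,0.14,-0.1,0,-0.29,-0.41],[0.15,0.14,-0.1,0,-0.29,-0.41],[0.16,0.14,-0.1,0,-0.29,-0.41],[0.16,0.14,-0.1,0,-0.29,-0.41],[0.16,0.14,-0.1,0,-0.29,-0.41],[0,0,0,0,0,0]],
])

```text
t: 22.13
tool_pos: [553.3, -159.1, 128.8]
tcp_rot: [0.826, -0.475, 0.152, -0.263]
contact_force: [-5.1, 2.1, 4.3]
gripper_width: 0.222
```

Run:
```python
from h import *
door()
show(arc(H,.35,.35,7),ns=.5)
```

```text
rad 151.5 open 0.834
t 22.13 lever 0.07 r 141.4 [-0.63  0.53  2.04  1.14  0.62 -0.56] [ 553.3 -159.1  128.8] [-5.1  2.1  4.3] [0.3 0.6 0.6] 21.1
[[0.13, 0.11, -0.08, 0, -0.29, -0.41], [0.13, 0.11, -0.08, 0, -0.29, -0.41], [0.13, 0.11, -0.08, 0, -0.29, -0.41], [0.13, 0.11, -0.08, 0, -0.29, -0.41], [0.13, 0.11, -0.08, 0, -0.29, -0.41], [0.13, 0.11, -0.08, 0, -0.29, -0.41], [0.13, 0.11, -0.08, 0, -0.29, -0.41]]
```

>>> jog_arm([
  [[0.13,0.11,-0.08,0,-0.29,-0.41],[0.13,0.11,-0.08,0,-0.29,-0.41],[0.13,0.11,-0.08,0,-0.29,-0.41],[0.13,0.11,-0.08,0,-0.29,-0.41],[0.13,0.11,-0.08,0,-0.29,-0.41],[0.13,0.11,-0.08,0,-0.29,-0.41],[0.13,0.11,-0.08,0,-0.29,-0.41],[0,0,0,0,0,0]],
])

```text
t: 22.8
tool_pos: [547.1, -211.1, 129.0]
tcp_rot: [0.896, -0.324, 0.105, -0.284]
contact_force: [-3.3, -0.3, 2.2]
gripper_width: 0.224
```

Run:
```python
from h import *
door()
show(arc(H,.28,.2,6),ns=.5)
```

```text
rad 150.5 open 1.182
t 22.8 lever -0.15 r 180.4 [-0.74  0.59  1.87  0.83  0.9  -0.65] [ 547.1 -211.1  129. ] [-3.3 -0.3  2.2] [-0.1  0.5  0.3] 21.3
[[0.12, 0.1, -0.07, 0, -0.19, -0.27], [0.12, 0.1, -0.07, 0, -0.19, -0.27], [0.12, 0.1, -0.07, 0, -0.19, -0.27], [0.12, 0.1, -0.07, 0, -0.19, -0.27], [0.13, 0.1, -0.07, 0, -0.19, -0.27], [0.13, 0.1, -0.07, 0, -0.19, -0.27]]
```

>>> jog_arm([
  [[0.12,0.1,-0.07,0,-0.15,-0.2],[0.12,0.1,-0.07,0,-0.15,-0.2],[0.12,0.1,-0.07,0,-0.15,-0.2],[0.12,0.1,-0.07,0,-0.15,-0.2],[0,0,0,0,0,0]],
])

```text
t: 23.22
tool_pos: [550.0, -238.6, 129.1]
tcp_rot: [0.911, -0.279, 0.089, -0.29]
contact_force: [-2.7, -1.2, -0.7]
gripper_width: 0.221
```

Run:
```python
from h import *
door()
p,d=snap("top","8");p2,d2=snap("scene","8")
cv2.imwrite("pics/c8.png",np.hstack([p[130:400,200:580],p2[130:400,200:580]])[:,:,::-1])
```

```text
rad 151.1 open 1.366
t 23.22 lever -0.25 r 199.7 [-0.77  0.63  1.78  0.74  1.   -0.68] [ 550.  -238.6  129.1] [-2.7 -1.2 -0.7] [-0.4  0.6  0.3] 21.0
```

View pics/c8.png

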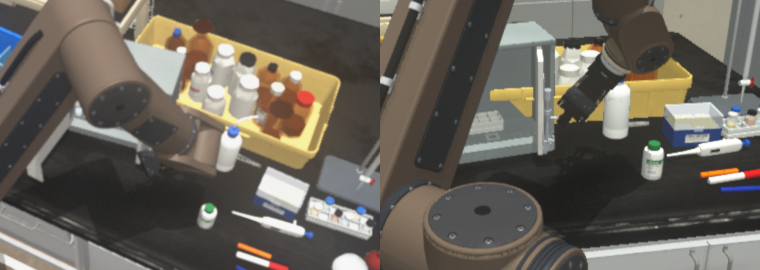

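The door's about 78° open. View 10 shows the wash bottle and the other items still standing, with the gripper close to the wash bottle. Release gently and back off along the tool axis.

>>> jog_arm([
  [[0,0,0,0,0,0],[0,0,0,0,0,0],[0,0,0,0,0,0],[0,0,0,0,0,0],[0,0,-0.25,0,0,0],[0,0,-0.5,0,0,0],[0,0,-0.7,0,0,0],[0,0,-0.8,0,0,0],[0,0,-0.8,0,0,0],[0,0,0,0,0,0]],
], gripper=0.36)

```text
t: 24.15
tool_pos: [509.6, -298.8, 233.9]
tcp_rot: [0.911, -0.279, 0.092, -0.288]
contact_force: [0.2, -0.5, 0.5]
gripper_width: 0.36
```

Run:
```python
from h import *
s=bot.observe();door();z=Ro.from_quat(s["tcp_rot"]).as_matrix()[:,2];print(z)
show([([360,-400,330],rot(0.6,.3)),([60,-520,330],rot(0.,.1))],ns=.8)
```

```text
rad 209.6 open 1.606
t 24.15 lever -0.26 r 272.2 [-0.89  0.5   1.68  0.63  1.23 -0.59] [ 509.6 -298.8  233.9] [ 0.2 -0.5  0.5] [-0.2  0.1 -0. ] 34.2
[ 0.32810441  0.47340609 -0.81745591]
[[-0.24, 0.29, -0.63, -0.44, 0.23, 0.48], [-0.21, 0.33, -0.62, -0.44, 0.23, 0.48], [-0.18, 0.37, -0.61, -0.44, 0.23, 0.48], [-0.14, 0.4, -0.59, -0.44, 0.23, 0.48], [-0.11, 0.43, -0.58, -0.44, 0.23, 0.48], [-0.08, 0.46, -0.56, -0.44, 0.23, 0.48], [-0.04, 0.49, -0.54, -0.44, 0.23, 0.48], [-0.16, 0.68, -0.21, -0.18, 0.11, 0.54], [-0.12, 0.7, -0.2, -0.18, 0.11, 0.54], [-0.08, 0.7, -0.19, -0.18, 0.11, 0.54], [-0.04, 0.71, -0.18, -0.18, 0.11, 0.54], [0, 0.72, -0.17, -0.18, 0.11, 0.54]]
[[0.04, 0.72, -0.15, -0.18, 0.11, 0.54], [0.08, 0.72, -0.14, -0.18, 0.11, 0.54], [0.12, 0.71, -0.13, -0.18, 0.11, 0.54], [0.16, 0.71, -0.11, -0.18, 0.11, 0.54], [0.2, 0.7, -0.1, -0.18, 0.11, 0.54], [0.24, 0.69, -0.08, -0.18, 0.11, 0.54]]
```

>>> jog_arm([
  [[-0.24,0.29,-0.63,-0.44,0.23,0.48],[-0.21,0.33,-0.62,-0.44,0.23,0.48],[-0.18,0.37,-0.61,-0.44,0.23,0.48],[-0.14,0.4,-0.59,-0.44,0.23,0.48],[-0.11,0.43,-0.58,-0.44,0.23,0.48],[-0.08,0.46,-0.56,-0.44,0.23,0.48],[-0.04,0.49,-0.54,-0.44,0.23,0.48],[-0.16,0.68,-0.21,-0.18,0.11,0.54],[-0.12,0.7,-0.2,-0.18,0.11,0.54],[-0.08,0.7,-0.19,-0.18,0.11,0.54],[-0.04,0.71,-0.18,-0.18,0.11,0.54],[0,0.72,-0.17,-0.18,0.11,0.54]],
])

```text
t: 25.15
tool_pos: [223.4, -452.6, 325.2]
tcp_rot: [0.808, -0.58, 0.052, -0.09]
contact_force: [-0.4, -0.2, 0.1]
gripper_width: 0.359
```

>>> jog_arm([
  [[0.04,0.72,-0.15,-0.18,0.11,0.54],[0.08,0.72,-0.14,-0.18,0.11,0.54],[0.12,0.71,-0.13,-0.18,0.11,0.54],[0.16,0.71,-0.11,-0.18,0.11,0.54],[0.2,0.7,-0.1,-0.18,0.11,0.54],[0.24,0.69,-0.08,-0.18,0.11,0.54],[0,0,0,0,0,0],[0,0,0,0,0,0]],
])

```text
t: 25.82
tool_pos: [60.4, -518.8, 325.0]
tcp_rot: [-0.706, 0.707, -0.032, 0.036]
contact_force: [0.4, -0.6, -0.1]
gripper_width: 0.36
```

Run:
```python
from h import *
p,d=snap("top","9");p2,d2=snap("scene","9")
# predicted ball with door at 1.366, parked
b=Ro.from_rotvec([0,0,1.366]).apply(np.array([634,-68,0])-H)+H+[0,0,123];print("ball pred",b,proj("top",b),proj("scene",b))
for n,dd in(("top",d),("scene",d2)):
    W=cloud(n,dd).reshape(-1,3)
    for nm,bx in(("right",(560,690,-260,-170)),("left",(380,570,30,110))):
        m=(W[:,2]>150)&(W[:,2]<262)&(W[:,0]>bx[0])&(W[:,0]<bx[1])&(W[:,1]>bx[2])&(W[:,1]<bx[3]);S=W[m]
        if len(S)>50: l=cv2.fitLine(S[:,:2].astype(np.float32),cv2.DIST_HUBER,0,.01,.01).ravel();print(n,nm,len(S),l,np.degrees(np.arctan2(l[1],l[0])))
    W0=cloud(n,np.load(f"pics/{n}0.npz")["d"]);W1=cloud(n,dd)
    for nm,X in(("wash",(658,-400,100)),("sol",(455,-415,40)),("timer",(414,232,20))):
        u,v=proj(n,np.array(X,float))[0].round().astype(int);a=W0[v-3:v+4,u-3:u+4];c=W1[v-3:v+4,u-3:u+4];print(n,nm,np.nanmedian(a,(0,1)).round(0),np.nanmedian(c,(0,1)).round(0))
cv2.imwrite("pics/c9.png",np.hstack([p[120:420,200:590],p2[120:420,190:590]])[:,:,::-1])
```

```text
ball pred [ 549.76374408 -239.86926522  123.        ] [[358.46963575 284.03771346]] [[386.78024514 248.6018556 ]]
top right 644 [ 9.8854458e-01 -1.5092906e-01  6.1581458e+02 -1.9576003e+02] -8.680772
top wash [ 658. -400.  100.] [ 658. -400.  100.]
top sol [ 122. -442.  636.] [ 457. -415.   33.]
top timer [199.  15. 426.] [   3. -186.  812.]
scene left 169 [ 9.9756813e-01 -6.9698431e-02  5.0585431e+02  7.1753799e+01] -3.9966657
scene wash [ 656. -399.  102.] [ 657. -399.  102.]
scene sol [ 455. -414.   42.] [ 455. -414.   42.]
scene timer [417. 233.  19.] [415. 232.  19.]
```

View pics/c9.png

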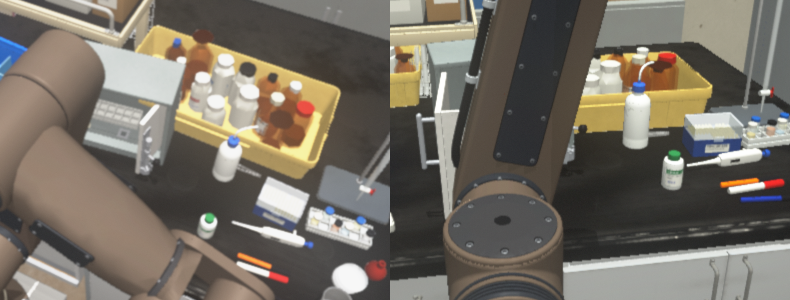

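Run:
```python
from h import *
z=np.load("pics/top9.npz");W=cloud("top",z["d"]).reshape(-1,3)
for x0,x1 in((545,600),(555,615),(545,580)):
    m=(W[:,2]>175)&(W[:,2]<262)&(W[:,0]>x0)&(W[:,0]<x1)&(W[:,1]>-250)&(W[:,1]<-160);S=W[m]
    l=cv2.fitLine(S[:,:2].astype(np.float32),cv2.DIST_HUBER,0,.01,.01).ravel();print(len(S),l,np.degrees(np.arctan2(l[1],l[0])),S[:,1].min(),S[:,1].max())
for n,(u,v) in(("top",(358,284)),("scene",(385,249))):
    z=np.load(f"pics/{n}9.npz");g=z["p"].max(2)[v-15:v+16,u-15:u+16];W=cloud(n,z["d"])[v-15:v+16,u-15:u+16];k,l,st,ce=cv2.connectedComponentsWithStats((g<75).astype(np.uint8))
    for i in range(1,k): print(n,st[i].tolist(),(ce[i]+[u-15,v-15]).round(1),np.nanmedian(W[l==i],0).round(0))
a,b=[np.load(f"pics/{n}9.npz")["p"] for n in("top","scene")]
cv2.imwrite("pics/c10.png",np.hstack([cv2.resize(a[215:315,290:410],None,fx=3.3,fy=3.3),cv2.resize(b[200:300,325:445],None,fx=3.3,fy=3.3)])[:,:,::-1])
```

```text
295 [ 9.8150152e-01 -1.9145438e-01  5.6853680e+02 -1.8746654e+02] -11.037672 -206.1922706951586 -172.7960275256448
232 [ 9.9680340e-01 -7.9893410e-02  5.8479333e+02 -1.9087431e+02] -4.5824385 -206.1922706951586 -180.99629759573983
231 [ 8.7277126e-01 -4.8812938e-01  5.5797894e+02 -1.8543144e+02] -29.217703 -206.1922706951586 -172.7960275256448
top [0, 0, 31, 31, 512] [362.8 288.6] [ 614. -236.   -0.]
scene [4, 11, 27, 20, 377] [386.8 257.1] [ 733. -285.   -0.]
```

Run:
```python
from h import *
for n in("top","scene"):
    z=np.load(f"pics/{n}9.npz");W=cloud(n,z["d"]);p=z["p"]
    m=(W[...,2]>85)&(W[...,2]<150)&(W[...,0]>500)&(W[...,0]<600)&(W[...,1]>-280)&(W[...,1]<-160)
    dk=m&(p.max(2)<85)
    print(n,m.sum(),dk.sum()); v,u=np.nonzero(dk); 
    if len(u): print(np.median(u),np.median(v),np.median(W[dk],0).round(0),W[dk].min(0).round(0),W[dk].max(0).round(0))
# top edge of right door (z 258-272) in top view
W=cloud("top",np.load("pics/top9.npz")["d"]);m=(abs(W[...,2]-266)<7)&(W[...,0]>530)&(W[...,0]<625)&(W[...,1]>-250)&(W[...,1]<-150)
S=W[m];print(len(S),S.round(0).tolist()[:40],cv2.fitLine(S[:,:2].astype(np.float32),cv2.DIST_HUBER,0,.01,.01).ravel())
m=(W[...,2]>60)&(W[...,2]<262)&(W[...,0]>540)&(W[...,0]<580)&(W[...,1]>-250)&(W[...,1]<-150);S=W[m];
for x in range(540,620,10):
    m=(W[...,2]>190)&(W[...,2]<262)&(abs(W[...,0]-x)<5)&(W[...,1]>-250)&(W[...,1]<-150);print(x,m.sum(),np.percentile(W[m][:,1],[5,50,95]).round(0) if m.any() else "")
```

```text
top 227 37
356.0 282.0 [ 548. -234.  128.] [ 543. -242.  115.] [ 558. -222.  137.]
scene 86 62
382.0 249.0 [ 546. -228.  125.] [ 537. -238.  112.] [ 556. -221.  135.]
127 [[621.0, -184.0, 269.0], [623.0, -187.0, 268.0], [623.0, -189.0, 269.0], [616.0, -186.0, 271.0], [619.0, -188.0, 269.0], [623.0, -192.0, 267.0], [617.0, -183.0, 264.0], [618.0, -186.0, 264.0], [620.0, -188.0, 263.0], [620.0, -191.0, 265.0], [619.0, -194.0, 267.0], [620.0, -196.0, 267.0], [611.0, -183.0, 266.0], [608.0, -187.0, 272.0], [612.0, -188.0, 268.0], [612.0, -191.0, 269.0], [614.0, -193.0, 268.0], [618.0, -195.0, 265.0], [622.0, -196.0, 261.0], [603.0, -183.0, 270.0], [609.0, -184.0, 265.0], [611.0, -186.0, 264.0], [608.0, -190.0, 268.0], [610.0, -192.0, 268.0], [610.0, -195.0, 269.0], [617.0, -195.0, 263.0], [602.0, -181.0, 266.0], [603.0, -183.0, 267.0], [601.0, -187.0, 270.0], [607.0, -188.0, 265.0], [606.0, -191.0, 268.0], [605.0, -194.0, 270.0], [611.0, -195.0, 263.0], [593.0, -181.0, 271.0], [601.0, -181.0, 263.0], [597.0, -186.0, 270.0], [599.0, -188.0, 269.0], [602.0, -190.0, 267.0], [604.0, -192.0, 266.0], [607.0, -193.0, 263.0]] [ 9.8602897e-01 -1.6657397e-01  5.8407745e+02 -1.8532072e+02]
540 0 
550 84 [-188. -181. -174.]
560 44 [-203. -187. -184.]
570 39 [-198. -189. -187.]
580 30 [-193. -190. -187.]
590 21 [-192. -190. -188.]
600 30 [-193. -192. -189.]
610 25 [-194. -193. -192.]
```

Image budget is used up, so I go by depth numbers. The ball height is about 120, so it is parked. The right door measures about 74–76° by vision against 78° from the tool. That is over 70° but with a thin margin, so I'll nudge it a little wider from inside.

Run:
```python
from h import *
show([([400,-330,345],rot(.05,.05)),([562,-105,340],rot(.05,.05)),([562,-105,240],rot(.05,.05))],ns=.9)
```

```text
[[-0.43, -0.77, 0.03, -0.04, 0, -0.04], [-0.42, -0.77, 0.03, -0.04, 0, -0.04], [-0.42, -0.77, 0.02, -0.04, 0, -0.04], [-0.42, -0.78, 0.02, -0.04, 0, -0.04], [-0.41, -0.78, 0.02, -0.04, 0, -0.04], [-0.41, -0.78, 0.01, -0.04, 0, -0.04], [-0.41, -0.78, 0.01, -0.04, 0, -0.04], [-0.4, -0.78, 0.01, -0.04, 0, -0.04], [-0.4, -0.78, 0, -0.04, 0, -0.04], [-0.4, -0.79, 0, -0.04, 0, -0.04], [-0.39, -0.79, 0, -0.04, 0, -0.04], [-0.68, -0.54, 0.04, 0, 0, 0]]
[[-0.68, -0.54, 0.04, 0, 0, 0], [-0.68, -0.54, 0.04, 0, 0, 0], [-0.68, -0.54, 0.04, 0, 0, 0], [-0.68, -0.54, 0.04, 0, 0, 0], [-0.68, -0.54, 0.04, 0, 0, 0], [-0.68, -0.54, 0.04, 0, 0, 0], [-0.68, -0.54, 0.04, 0, 0, 0], [0, 0.04, 0.83, 0, 0, 0], [0, 0.04, 0.83, 0, 0, 0], [0, 0.04, 0.83, 0, 0, 0]]
```

>>> jog_arm([
  [[-0.43,-0.77,0.03,-0.04,0,-0.04],[-0.42,-0.77,0.03,-0.04,0,-0.04],[-0.42,-0.77,0.02,-0.04,0,-0.04],[-0.42,-0.78,0.02,-0.04,0,-0.04],[-0.41,-0.78,0.02,-0.04,0,-0.04],[-0.41,-0.78,0.01,-0.04,0,-0.04],[-0.41,-0.78,0.01,-0.04,0,-0.04],[-0.4,-0.78,0.01,-0.04,0,-0.04],[-0.4,-0.78,0,-0.04,0,-0.04],[-0.4,-0.79,0,-0.04,0,-0.04],[-0.39,-0.79,0,-0.04,0,-0.04],[-0.68,-0.54,0.04,0,0,0]],
], gripper=0)

```text
t: 26.92
tool_pos: [423.2, -302.3, 345.3]
tcp_rot: [0.723, -0.69, 0.018, -0.019]
contact_force: [0.7, -0.3, -1.0]
gripper_width: 0.004
```

>>> jog_arm([
  [[-0.68,-0.54,0.04,0,0,0],[-0.68,-0.54,0.04,0,0,0],[-0.68,-0.54,0.04,0,0,0],[-0.68,-0.54,0.04,0,0,0],[-0.68,-0.54,0.04,0,0,0],[-0.68,-0.54,0.04,0,0,0],[-0.68,-0.54,0.04,0,0,0],[0,0,0,0,0,0],[0,0,0,0,0,0]],
])

```text
t: 27.67
tool_pos: [563.9, -104.2, 341.8]
tcp_rot: [0.724, -0.69, 0.017, -0.019]
contact_force: [-0.1, -0.5, 0.6]
gripper_width: 0.003
```

Run:
```python
from h import *
lev()
show([([562,-110,242],rot(.05,.05)),([562,-183,242],rot(.05,.05))],ns=.25)
```

```text
t 27.67 lever 0.44 r 108.7 [-0.31  0.31  1.56  0.02  1.23  1.21] [ 563.9 -104.2  341.8] [-0.1 -0.5  0.6] [ 0.  0. -0.] 0.3
[[0.02, 0.02, 0.25, 0, 0, 0], [0.02, 0.02, 0.25, 0, 0, 0], [0.02, 0.02, 0.25, 0, 0, 0], [0.02, 0.02, 0.25, 0, 0, 0], [0.02, 0.02, 0.25, 0, 0, 0], [0.01, 0.02, 0.25, 0, 0, 0], [0.01, 0.02, 0.25, 0, 0, 0], [0.01, 0.02, 0.25, 0, 0, 0], [0.01, 0.02, 0.25, 0, 0, 0], [0.01, 0.02, 0.25, 0, 0, 0], [0.23, 0.01, 0, 0, 0, 0], [0.23, 0.01, 0, 0, 0, 0]]
[[0.23, 0.01, 0, 0, 0, 0], [0.23, 0.01, 0, 0, 0, 0], [0.23, 0.01, 0, 0, 0, 0], [0.23, 0.01, 0, 0, 0, 0], [0.23, 0.01, 0, 0, 0, 0], [0.23, 0.01, 0, 0, 0, 0]]
```

>>> jog_arm([
  [[0.05,0.06,0.83,0,0,0],[0.05,0.06,0.83,0,0,0],[0.05,0.06,0.83,0,0,0],[0.23,0.01,0,0,0,0],[0.23,0.01,0,0,0,0],[0.23,0.01,0,0,0,0],[0.23,0.01,0,0,0,0],[0.23,0.01,0,0,0,0],[0,0,0,0,0,0]],
])

```text
t: 28.42
tool_pos: [562.0, -160.8, 243.3]
tcp_rot: [0.722, -0.692, 0.018, -0.02]
contact_force: [-0.5, 0.0, -0.3]
gripper_width: 0.005
```

Run:
```python
from h import *
lev()
```

```text
t 28.42 lever 0.03 r 135.4 [-0.4   0.41  1.68  0.03  1.01  1.11] [ 562.  -160.8  243.3] [-0.5  0.  -0.3] [-0.  0. -0.] 0.5
```

Not yet in contact, or only just. Pushing 24 mm further, slowly, then off and up.

>>> jog_arm([
  [[0.15,0.01,0,0,0,0],[0.15,0.01,0,0,0,0],[0.15,0.01,0,0,0,0],[0.15,0.01,0,0,0,0],[0,0,0,0,0,0]],
])

```text
t: 28.83
tool_pos: [561.2, -183.8, 241.9]
tcp_rot: [0.722, -0.691, 0.018, -0.019]
contact_force: [-0.3, -0.6, 0.2]
gripper_width: 0.008
```

>>> jog_arm([
  [[-0.3,0,0,0,0,0],[-0.6,0,0,0,0,0],[0,0,-0.6,0,0,0],[0,0,-0.9,0,0,0],[0,0,-0.9,0,0,0],[0,0.8,0,0,0,0],[0,0.8,0,0,0,0],[0.2,0.8,0,0,0,0],[0.4,0.8,0,0,0,0],[0.5,0.8,0,0,0,0],[0.5,0.8,0,0,0,0],[0.6,0.7,0,0,0,0]],
])

```text
t: 29.83
tool_pos: [337.3, -243.8, 326.4]
tcp_rot: [0.723, -0.691, 0.018, -0.019]
contact_force: [0.3, -0.5, 0.3]
gripper_width: 0.006
```

>>> jog_arm([
  [[0.7,0.6,0,0,0,0],[0.7,0.6,0,0,0,0],[0.7,0.6,0,0,0,0],[0.7,0.6,0,0,0,0],[0.7,0.6,0,0,0,0],[0.6,0.7,0,0,0,0],[0.5,0.8,0,0,0,0],[0.4,0.8,0,0,0,0],[0.3,0.8,0,0,0,0],[0,0,0,0,0,0],[0,0,0,0,0,0]],
])

```text
t: 30.75
tool_pos: [104.2, -467.1, 313.0]
tcp_rot: [0.721, -0.692, 0.017, -0.019]
contact_force: [0.2, -0.5, 0.7]
gripper_width: 0.006
```

Run:
```python
from h import *
lev()
p,d=snap("top","A");p2,d2=snap("scene","A")
for n,dd,pp in(("top",d,p),("scene",d2,p2)):
    W=cloud(n,dd)
    m=(W[...,2]>85)&(W[...,2]<150)&(W[...,0]>500)&(W[...,0]<600)&(W[...,1]>-290)&(W[...,1]<-160)&(pp.max(2)<85)
    print(n,"ball",m.sum(),np.median(W[m],0).round(0) if m.any() else "",W[m].max(0).round(0) if m.any() else "",W[m].min(0).round(0) if m.any() else "")
    for nm,X in(("wash",(658,-400,100)),("sol",(455,-415,40)),("timer",(414,232,20))):
        u,v=proj(n,np.array(X,float))[0].round().astype(int);print(n,nm,np.nanmedian(W[v-3:v+4,u-3:u+4],(0,1)).round(0))
    for x in range(400,580,40):
        m=(W[...,2]>100)&(W[...,2]<262)&(abs(W[...,0]-x)<6)&(W[...,1]>30)&(W[...,1]<95);print("L",x,m.sum(),np.median(W[m][:,1]).round(0) if m.any() else "")
    for x in range(550,620,10):
        m=(W[...,2]>190)&(W[...,2]<262)&(abs(W[...,0]-x)<5)&(W[...,1]>-260)&(W[...,1]<-150);print("R",x,m.sum(),np.median(W[m][:,1]).round(0) if m.any() else "")
```

```text
t 30.75 lever 0.08 r 686.0 [-1.52  0.2   1.79  0.06  1.15 -0.01] [ 104.2 -467.1  313. ] [ 0.2 -0.5  0.7] [ 0.  0. -0.] 0.5
top ball 42 [ 556. -257.  128.] [ 569. -248.  135.] [ 549. -265.  114.]
top wash [ 658. -400.   98.]
top sol [ 132. -441.  618.]
top timer [  16. -173.  787.]
L 400 0 
L 440 0 
L 480 0 
L 520 0 
L 560 4 66.0
R 550 80 -205.0
R 560 33 -212.0
R 570 33 -212.0
R 580 17 -209.0
R 590 12 -209.0
R 600 17 -208.0
R 610 17 -208.0
scene ball 52 [ 551. -252.  127.] [ 560. -244.  132.] [ 544. -263.  113.]
scene wash [ 655. -399.  103.]
scene sol [ 456. -414.   40.]
scene timer [416. 233.  19.]
L 400 0 
L 440 0 
L 480 0 
L 520 0 
L 560 0 
R 550 157 -201.0
R 560 44 -196.0
R 570 36 -196.0
R 580 29 -195.0
R 590 26 -195.0
R 600 24 -195.0
R 610 11 -195.0
```

Run:
```python
from plant import bot
print(bot.sign_off())
```

```text
the job is handed in; nothing more can be done
None
```

I did the job in the order asked and handed it in at about 31 s. The sign-off reports no verdict, so the figures below are from my own checks.

**What I did**
- **Left door:** I pulled it by its handle to about 0.9 rad, then pushed it from inside to about 1.68 rad (96°).
- **Bolt, with the right door still shut:** I gripped the ball, lifted it 25 mm, swung it left to about 0.96 rad and lowered it into the notch. The wrist force flipped from −10 N to +10 N at about 15 mm of lift. With the gripper off, the camera showed the ball staying there.
- **Right door:** I pulled it open by the ball to about 75–78°, let go, then nudged it from inside to about 85°.

**Last checks**
- **Bolt:** the ball centre is still at about 119–120 mm, against 108 mm when the bolt is down, so it is parked.
- **Right door:** its face points give roughly 84–87°.
- **Bystanders:** the wash bottle, solution bottle and timer are within 1–3 mm of where they started.
- **Robot:** it is clear of everything and the wrist force is about zero.

**What disagreed or could not be checked**
- **Right door before the nudge:** the tool position gave 78° but the vision fits gave 73–76°, so I added the nudge for margin.
- **Left door:** the arm hid it in the final views. Its last readings were 96° from the top camera and 101° from the scene camera, and nothing was meant to touch it afterwards.
- **Ball swing:** while I turned the lever, the tool was pushed up to 7 mm outward with about 25 N sideways. My guess is that a fingertip was touching the bolt.
- **Pictures:** I had viewed all 12 allowed, so the last checks are from depth readings alone.

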